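# Dry the slide carriers

### The arm

A 6-joint arm with a two-finger parallel gripper is mounted at the origin on the work surface. World frame = base frame: x ahead of the robot, y to its left, z up, the work surface at z = 0. Lengths are in m, angles in rad, forces in N, time in s.
With the tool pointing down it reaches from about 0.375 to 0.9 m from the base axis. Payload 3.1 kg.
Tool frame: the origin (TCP) lies at the very end of the fingers, on their centre line; the grasp point (between the pads) lies 19 mm behind it; z points along the fingers, y is the direction in which the jaws open and shut (so a half turn about z gives the same grasp; the last joint's range is limited). The gripper opens to 87 mm and grips with 3 to 60 N. Pads are 19 mm wide; open, the fingers measure 117 mm over their backs; the gripper's body (75 mm by 190 mm) begins 51 mm behind the grasp point.
Start: joints at [-1.417, 0.527, 1.433, -0, 1.181, -0.178], TCP at [0.204, -0.591, 0.223] pointing down, gripper open.
Joint ranges: [-3.08, 3.08], [-0.75, 2.2], [0.22, 2.44], [-1.43, 4.57], [0, 2.65], [-2.85, 2.85]. Speed limits (rad/s): [2.79, 2.79, 3.14, 3.14, 3.14, 3.14].

### API

Orientations are given as a unit quaternion [x, y, z, w].
In Python, from rig import robot gives the robot as it stands. The module is installed in compiled form; this text tells all that it offers.
- The arm moves only by the tool send_rows, never from a script. Its argument "deltas" is a list of rows, each an object of numbers: "tx", "ty", "tz": the shift along the tool's x, y, z in cm; "rx", "ry", "rz": the turn, a rotation vector about the tool's x, y, z in rad. A call has 1 to 5 rows; each row is the pose to reach, as a shift and turn from the pose commanded when the call began, along the tool's axes at that moment; what a row does not reach only later rows make up. A row lasts 1/12 s, in which the tool goes at most 41.7 mm and 7.16 degrees, less where a joint would pass 70% of its speed; a pose out of reach is approached as far as the arm can. A call with a gripper value outside its range is refused whole. "claw" is the finger opening in cm, from 0 to 8.7, set as the call begins (left out, the last holds). The fingers move at their own pace and stop on an object; "squeeze" is the grip in N (left out, the last holds). Time passes only in rows, so rows that repeat a pose let the fingers close. It gives the time, the measured TCP pose, the force and the opening at its end, in the units of the state.
- robot.get_obs(): the state, without advancing time (a new reading comes with each control period).
- robot.camera(name): name is "side" or "top" or "wrist"; returns a dict with "color" (384x512x3 uint8, red, green, blue), "z_map" (384x512 float32, m along the optical axis (not along the pixel's ray), 0 where there is no reading), "intrinsics" (3x3 intrinsics, pixels), "R" (3x3) and "t" (3): a world point X has camera coordinates R X + t; the wrist camera has in their place "tool_from_camera" (4x4, takes a point from camera to tool coordinates, whose origin is the TCP and whose axes are the flange's). Camera axes: x right, y down, z forward; pixel columns grow to the right and rows downward; lengths in m; the calibration is good to about 2 mm. The wrist camera is an equidistant fisheye: a pixel r from the principal point sees the ray r / f radians off the axis. A picture is of the moment at which its call begins: read the wrist's pose just before it.
- robot.hand_in(): hands the job in, once; it reports no verdict.
Trained networks look in the newest picture that a camera, given by its name, has taken for a name from the list of things; names that differ only in an ending like _2 or _b are one class to them, and where a whole thing is asked for, a point or a joint stands for the part that bears it (a point fixed in the world has none). Each returns a list of dicts, best first, with "p" (0 to 1); they miss things now and then, are a little off and sometimes report something else, mostly with a low value. They report only what shows in the picture. A call takes as long as a camera call.
- robot.outline_of(label, camera): "pixels" (384x512 bool, what is visible of it) and "xy" ([column, row] in pixels, amid what is visible of it).
- robot.tip_of(label, camera): "xy" ([column, row] in pixels: a listed point, or the origin of a listed thing).
The state is a dict: "time": time; "q": joint angles; "joint_velocities": joint speeds; "joint_torque": joint torques, N m; "position": TCP position; "tool_rot": TCP orientation; "ft_force": force on the tool from outside, world axes, zero at the start; "moment": the same for the moment, N m; "grip_width": finger opening in m.
Only numpy, scipy, OpenCV 4.12 (cv2) and the standard library are available. Lean on these libraries where they do the work, as an engineer would, in place of code of your own. Each camera call takes 0.05 s, during which the arm holds its last target.

### The job

First shut the bench air valve fully, then hang every slide carrier by its wire bail on the drying rack, one carrier to a hook, while the air stays off. When all are hanging, open the air valve until its red lever stands in line with the green pointer, then press the timer's blue start button; leave the pointer as it is set and do not disturb the other things on the bench.

Things in the scene. Friction and masses are not known exactly. Their poses are not given: they have to be found in the camera images.
- carrier_blue: blue plastic slide carrier with glass slides, about 130 g, may be absent. Tray 44 (x) x 84 (y) x 36 mm high; origin at the centre of its underside, z up. A bail of 6 mm steel wire stands in its y-z plane: uprights at y = +-36 mm to z = 70, then an inverted V up to the apex at z = 100. On the apex a square grip lug, 10 x 10 mm, faces along x and y, z = 101 to 134 mm
- carrier_blue_bail (a point): apex of the blue carrier's bail (wire centre, on the carrier's axis, 100 mm above its underside); carrier's axes. Grip the lug above it, fingertips at least 4 mm above this point, so that the space under the V stays free for the hook
- carrier_yellow: yellow plastic slide carrier with glass slides, about 130 g, may be absent. Tray 44 (x) x 84 (y) x 36 mm high; origin at the centre of its underside, z up. A bail of 6 mm steel wire stands in its y-z plane: uprights at y = +-36 mm to z = 70, then an inverted V up to the apex at z = 100. On the apex a square grip lug, 10 x 10 mm, faces along x and y, z = 101 to 134 mm
- carrier_yellow_bail (a point): apex of the yellow carrier's bail (wire centre, on the carrier's axis, 100 mm above its underside); carrier's axes. Grip the lug above it, fingertips at least 4 mm above this point, so that the space under the V stays free for the hook
- carrier_green: green plastic slide carrier with glass slides, about 130 g, may be absent. Tray 44 (x) x 84 (y) x 36 mm high; origin at the centre of its underside, z up. A bail of 6 mm steel wire stands in its y-z plane: uprights at y = +-36 mm to z = 70, then an inverted V up to the apex at z = 100. On the apex a square grip lug, 10 x 10 mm, faces along x and y, z = 101 to 134 mm
- carrier_green_bail (a point): apex of the green carrier's bail (wire centre, on the carrier's axis, 100 mm above its underside); carrier's axes. Grip the lug above it, fingertips at least 4 mm above this point, so that the space under the V stays free for the hook
- carrier_orange: orange plastic slide carrier with glass slides, about 130 g, may be absent. Tray 44 (x) x 84 (y) x 36 mm high; origin at the centre of its underside, z up. A bail of 6 mm steel wire stands in its y-z plane: uprights at y = +-36 mm to z = 70, then an inverted V up to the apex at z = 100. On the apex a square grip lug, 10 x 10 mm, faces along x and y, z = 101 to 134 mm
- carrier_orange_bail (a point): apex of the orange carrier's bail (wire centre, on the carrier's axis, 100 mm above its underside); carrier's axes. Grip the lug above it, fingertips at least 4 mm above this point, so that the space under the V stays free for the hook
- hook0 (a point): hook 0 of 4 on the fixed rack, 105 mm apart along its y: where a bail apex lies when hung, 199 mm above the bench. Prong: 8 mm bar along x, its centre 9 mm below, from the 16 mm manifold pipe (axis at x = 40 mm, top 1 mm below this point) towards -x (the robot) to x = -36, its tip turned up to 7 mm above this point. Bail may lie anywhere between, either way round
- hook1 (a point): hook 1 of 4 on the fixed rack, 105 mm apart along its y: where a bail apex lies when hung, 199 mm above the bench. Prong: 8 mm bar along x, its centre 9 mm below, from the 16 mm manifold pipe (axis at x = 40 mm, top 1 mm below this point) towards -x (the robot) to x = -36, its tip turned up to 7 mm above this point. Bail may lie anywhere between, either way round
- hook2 (a point): hook 2 of 4 on the fixed rack, 105 mm apart along its y: where a bail apex lies when hung, 199 mm above the bench. Prong: 8 mm bar along x, its centre 9 mm below, from the 16 mm manifold pipe (axis at x = 40 mm, top 1 mm below this point) towards -x (the robot) to x = -36, its tip turned up to 7 mm above this point. Bail may lie anywhere between, either way round
- hook3 (a point): hook 3 of 4 on the fixed rack, 105 mm apart along its y: where a bail apex lies when hung, 199 mm above the bench. Prong: 8 mm bar along x, its centre 9 mm below, from the 16 mm manifold pipe (axis at x = 40 mm, top 1 mm below this point) towards -x (the robot) to x = -36, its tip turned up to 7 mm above this point. Bail may lie anywhere between, either way round
- air_valve (a joint): angle of the air valve's red lever, rad: 0 = shut (lever towards the red tick), 1.571 = fully open. Counts up as the lever turns counter-clockwise seen from above. Hard stops at both ends; stays where it is left; about 0.2 N m of friction
- set_ring (a joint): angle of the green pointer below the lever, in the same measure as air_valve: the opening wanted. Do not turn it
- valve_axis (a point): the vertical turning axis of the valve at the lever's mid-height, 100 mm above the bench. Its x axis points away from the shut lever: at angle q the lever points from the axis along the direction of -x turned by +q about z. The valve is fixed to the bench; the pointer and dial lie at or below z = 72 mm
- lever_grip (a point): point on the red lever 70 mm from the axis, at mid-height. The lever is a bar 12 mm wide, 16 mm high (z = 92 to 108 mm), reaching 95 mm from the axis; its x axis runs along the bar, from this point towards the valve axis
- set_mark (a point): flag at the end of the flat green pointer, 98 mm from the valve axis, 70 mm above the bench; its x axis runs towards the valve axis
- start (a joint): travel of the timer's blue start button, m: 0 up, 0.006 fully down; a spring button taking about 5 N; springs back
- start_top (a point): centre of the top of the blue start button (28 mm across, 63 mm above the bench, on a white timer box 90 x 80 x 45 mm); press straight down
- reagent: reagent jar, 60 mm across, 110 mm high, loose, origin at the centre of its underside; to be left alone
- slide_box: blue slide box, 55 x 90 x 32 mm, loose, origin at the centre of its underside; to be left alone
- petri: stack of pink Petri dishes, 90 mm across, 30 mm high, loose, origin at the centre of its underside; to be left alone
- beaker: glass beaker, 52 mm across, 70 mm high, loose, origin at the centre of its underside; to be left alone

How it is judged:
On the way, in this order (a step that is already met when the one before it is completed fails the run):
1. the air valve is fully shut (value of joint air_valve below 0.07 rad), for 0.2 s.
2. every carrier hangs from a hook, let go, with the valve still shut (height (world z) of carrier_blue_bail between 0.193 and 0.206 m and (horizontal distance between carrier_blue_bail and hook0 below 0.037 m or horizontal distance between carrier_blue_bail and hook1 below 0.037 m or horizontal distance between carrier_blue_bail and hook2 below 0.037 m or horizontal distance between carrier_blue_bail and hook3 below 0.037 m) and angle between each of carrier_blue, carrier_yellow, carrier_green, carrier_orange's own z axis and vertical below 0.35 rad and linear speed of each of carrier_blue, carrier_yellow, carrier_green, carrier_orange below 0.05 m/s and height (world z) of carrier_yellow_bail between 0.193 and 0.206 m and (horizontal distance between carrier_yellow_bail and hook0 below 0.037 m or horizontal distance between carrier_yellow_bail and hook1 below 0.037 m or horizontal distance between carrier_yellow_bail and hook2 below 0.037 m or horizontal distance between carrier_yellow_bail and hook3 below 0.037 m) and height (world z) of carrier_green_bail between 0.193 and 0.206 m and (horizontal distance between carrier_green_bail and hook0 below 0.037 m or horizontal distance between carrier_green_bail and hook1 below 0.037 m or horizontal distance between carrier_green_bail and hook2 below 0.037 m or horizontal distance between carrier_green_bail and hook3 below 0.037 m) and height (world z) of carrier_orange_bail between 0.193 and 0.206 m and (horizontal distance between carrier_orange_bail and hook0 below 0.037 m or horizontal distance between carrier_orange_bail and hook1 below 0.037 m or horizontal distance between carrier_orange_bail and hook2 below 0.037 m or horizontal distance between carrier_orange_bail and hook3 below 0.037 m) and horizontal distance between carrier_blue_bail and carrier_yellow_bail above 0.06 m and horizontal distance between each of carrier_blue_bail, carrier_yellow_bail and carrier_green_bail above 0.06 m and horizontal distance between each of carrier_blue_bail, carrier_yellow_bail, carrier_green_bail and carrier_orange_bail above 0.06 m and contact force between the fingers and carrier_blue below 0.1 N and contact force between the fingers and carrier_yellow below 0.1 N and contact force between the fingers and carrier_green below 0.1 N and contact force between the fingers and carrier_orange below 0.1 N and value of joint air_valve below 0.07 rad), for 0.3 s.
3. the red lever is in line with the green pointer, let go (angle between the x axis of lever_grip and the x axis of set_mark, either way round below 0.09 rad and contact force between the fingers and air_valve below 0.1 N), for 0.3 s.
4. the start button is pressed (angle between the x axis of lever_grip and the x axis of set_mark, either way round below 0.09 rad and value of joint start above 0.004 m), for 0.05 s.
At the end, for the whole second after the job is handed in: Every carrier hangs by its bail on a hook (apex within 6 mm of hanging height, 37 mm of a hook point, 60 mm apart), within 20 degrees of upright, at rest; the lever is within 5 degrees of the pointer; the button was pressed and is up again. Shut means under 4 degrees (height (world z) of carrier_blue_bail between 0.193 and 0.206 m and (horizontal distance between carrier_blue_bail and hook0 below 0.037 m or horizontal distance between carrier_blue_bail and hook1 below 0.037 m or horizontal distance between carrier_blue_bail and hook2 below 0.037 m or horizontal distance between carrier_blue_bail and hook3 below 0.037 m) and angle between each of carrier_blue, carrier_yellow, carrier_green, carrier_orange's own z axis and vertical below 0.35 rad and linear speed of each of carrier_blue, carrier_yellow, carrier_green, carrier_orange below 0.05 m/s and height (world z) of carrier_yellow_bail between 0.193 and 0.206 m and (horizontal distance between carrier_yellow_bail and hook0 below 0.037 m or horizontal distance between carrier_yellow_bail and hook1 below 0.037 m or horizontal distance between carrier_yellow_bail and hook2 below 0.037 m or horizontal distance between carrier_yellow_bail and hook3 below 0.037 m) and height (world z) of carrier_green_bail between 0.193 and 0.206 m and (horizontal distance between carrier_green_bail and hook0 below 0.037 m or horizontal distance between carrier_green_bail and hook1 below 0.037 m or horizontal distance between carrier_green_bail and hook2 below 0.037 m or horizontal distance between carrier_green_bail and hook3 below 0.037 m) and height (world z) of carrier_orange_bail between 0.193 and 0.206 m and (horizontal distance between carrier_orange_bail and hook0 below 0.037 m or horizontal distance between carrier_orange_bail and hook1 below 0.037 m or horizontal distance between carrier_orange_bail and hook2 below 0.037 m or horizontal distance between carrier_orange_bail and hook3 below 0.037 m) and horizontal distance between carrier_blue_bail and carrier_yellow_bail above 0.06 m and horizontal distance between each of carrier_blue_bail, carrier_yellow_bail and carrier_green_bail above 0.06 m and horizontal distance between each of carrier_blue_bail, carrier_yellow_bail, carrier_green_bail and carrier_orange_bail above 0.06 m and angle between the x axis of lever_grip and the x axis of set_mark, either way round below 0.09 rad and value of joint start below 0.002 m); the robot touches nothing.
It fails at once if another thing on the bench knocked over or pushed more than 5 cm (angle between any of reagent, slide_box, petri, beaker's own z axis and vertical above 0.6 rad or distance of any of reagent, slide_box, petri, beaker from where it was at the start of the episode above 0.05 m).
It fails at once if the green pointer turned by more than about 5 degrees (distance of set_mark from where it was at the start of the episode above 0.01 m).
Of carrier_blue, carrier_yellow, carrier_green, carrier_orange only 3 to 4 are there at a start; the rules pass over those that are not, and their reading is None.
At some moment in a run one of carrier_blue, carrier_yellow, carrier_green, carrier_orange may be knocked a few centimetres aside while the robot is not near it.
It also fails if it takes over 200 s, if anything falls off the work surface, if the arm or the gripper's body presses on something with over 40 N, if the wrist force passes 120 N, or if a joint passes its speed limit or range.

## Working session

There is one attempt and no reset: what is moved stays moved. The work goes in short steps, Python scripts to look and compute and a tool call to move; the robot and the scene stay as the last step left them, time stands still between calls to the robot, and variables do not carry over. Pictures are saved under pics/ and viewed, and the job is handed in when it is done.

Besides the shell and the picture viewer there is one more tool, called after "Emit:" in YAML: its name, and indented under it one key for each argument. send_rows: Moves the arm, as the interface text tells. Its arguments: {"type":"object","properties":{"deltas":{"type":"array","items":{"type":"object","properties":{"tx":{"type":"number"},"ty":{"type":"number"},"tz":{"type":"number"},"rx":{"type":"number"},"ry":{"type":"number"},"rz":{"type":"number"}}}},"claw":{"type":"number"},"squeeze":{"type":"number"}},"required":["deltas"]}

```bash
mkdir -p pics
cat > h.py <<'E'
import numpy as np, cv2
from rig import robot
from scipy.spatial.transform import Rotation as Rn
def obs():
    o=robot.get_obs(); return o
def snap(n,name):
    c=robot.camera(n); cv2.imwrite(f'pics/{name}.png',c['color'][:,:,::-1]); return c
def world(c,u,v,z=None):
    K=c['intrinsics']; zz=c['z_map'][int(round(v)),int(round(u))] if z is None else z
    p=np.array([(u-K[0,2])/K[0,0]*zz,(v-K[1,2])/K[1,1]*zz,zz])
    return c['R'].T@(p-c['t'])
def ray_h(c,u,v,h):
    K=c['intrinsics']; d=c['R'].T@np.array([(u-K[0,2])/K[0,0],(v-K[1,2])/K[1,1],1.]); o=-c['R'].T@c['t']
    return o+d*(h-o[2])/d[2]
E
python3 - <<'E'
from h import *
o=obs(); print({k:np.round(v,3) for k,v in o.items()})
for n in ['side','top','wrist']:
    c=snap(n,n+'0')
    if n!='wrist': print(n,-c['R'].T@c['t'],c['R'].round(2).tolist(),c['intrinsics'].tolist())
    else: print(c['tool_from_camera'].round(3).tolist(),c['intrinsics'].tolist()); continue
    for l in ['carrier_blue','carrier_yellow','carrier_green','carrier_orange','reagent','slide_box','petri','beaker']:
        for q in robot.tip_of(l,n)[:2]:
            print(n,l,round(q['p'],2),np.round(q['xy'],1),ray_h(c,*q['xy'],0).round(3))
    for l,h in [('carrier_blue_bail',.1),('carrier_yellow_bail',.1),('carrier_green_bail',.1),('carrier_orange_bail',.1),('hook0',.199),('hook1',.199),('hook2',.199),('hook3',.199),('valve_axis',.1),('lever_grip',.1),('set_mark',.07),('start_top',.063)]:
        for q in robot.tip_of(l,n)[:4 if 'hook' in l else 2]:
            print(n,l,round(q['p'],2),np.round(q['xy'],1),ray_h(c,*q['xy'],h).round(3))
E
```

```text
{'time': np.float64(0.0), 'q': array([-1.418,  0.528,  1.434, -0.   ,  1.181, -0.178]), 'joint_velocities': array([-0.002,  0.001, -0.001, -0.001, -0.001, -0.001]), 'joint_torque': array([ 1.0000e-03, -4.4004e+01, -1.7659e+01,  6.3000e-02,  5.8000e-02,
       -0.0000e+00]), 'position': array([ 0.203, -0.59 ,  0.222]), 'tool_rot': array([ 0.986,  0.165,  0.   , -0.001]), 'ft_force': array([-0.661, -0.402,  0.404]), 'moment': array([-0.006, -0.036, -0.019]), 'grip_width': np.float64(0.087)}
side [0.15929571 1.00685499 1.23570024] [[-0.94, -0.35, -0.01], [-0.24, 0.67, -0.71], [0.25, -0.66, -0.71]] [[458.2769309540909, 0.0, 247.82570324744248], [0.0, 458.2769309540909, 192.17562386597788], [0.0, 0.0, 1.0]]
side carrier_blue 0.85 [265.8 239.7] [0.464 0.05  0.   ]
side carrier_blue 0.5 [286.  147.1] [ 0.544 -0.454  0.   ]
side carrier_yellow 0.74 [258.4 249.4] [0.474 0.098 0.   ]
side carrier_yellow 0.72 [279.3 220.2] [ 0.447 -0.052  0.   ]
side carrier_green 0.87 [260.  271.9] [ 0.439  0.183 -0.   ]
side reagent 0.56 [228.  170.4] [ 0.72  -0.237  0.   ]
side slide_box 0.55 [315.8 180.9] [
[... 3262 characters left out ...]
ok3 0.6 [288.9 159. ] [ 0.611 -0.089  0.199]
top hook3 0.58 [254.6 156.5] [0.622 0.023 0.199]
top hook3 0.58 [222.3 158.4] [0.618 0.129 0.199]
top valve_axis 0.83 [338.9 183.3] [ 0.54  -0.265  0.1  ]
top valve_axis 0.34 [393.1 179.3] [ 0.55  -0.451  0.1  ]
top lever_grip 0.65 [358.1 194.8] [ 0.499 -0.329  0.1  ]
top set_mark 0.63 [367.1 191.7] [ 0.512 -0.366  0.07 ]
top set_mark 0.35 [278.3 214.4] [ 0.439 -0.054  0.07 ]
top start_top 0.51 [393.6 183.3] [ 0.541 -0.462  0.063]
[[-0.0, -0.964, -0.266, 0.074], [1.0, -0.0, 0.001, 0.0], [-0.001, -0.266, 0.964, -0.162], [0.0, 0.0, 0.0, 1.0]] [[297.3186396354542, 0.0, 250.8739691097078], [0.0, 297.3186396354542, 192.95036339262862], [0.0, 0.0, 1.0]]
```

Run:
```python
import cv2
a=cv2.imread('pics/top0.png'); cv2.imwrite('pics/top0z.png',cv2.resize(a[120:280,110:430],None,fx=2.5,fy=2.5,interpolation=cv2.INTER_CUBIC))
a=cv2.imread('pics/side0.png'); cv2.imwrite('pics/side0z.png',cv2.resize(a[100:360,150:400],None,fx=2.3,fy=2.3,interpolation=cv2.INTER_CUBIC))
```

```text
(no output)
```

View pics/top0z.png

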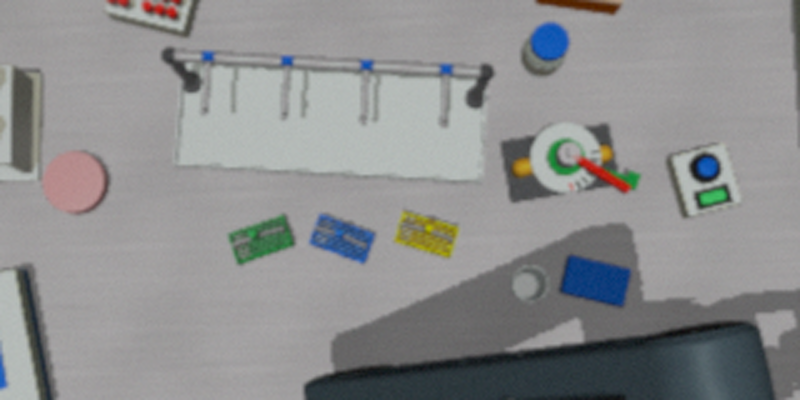

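View pics/side0z.png

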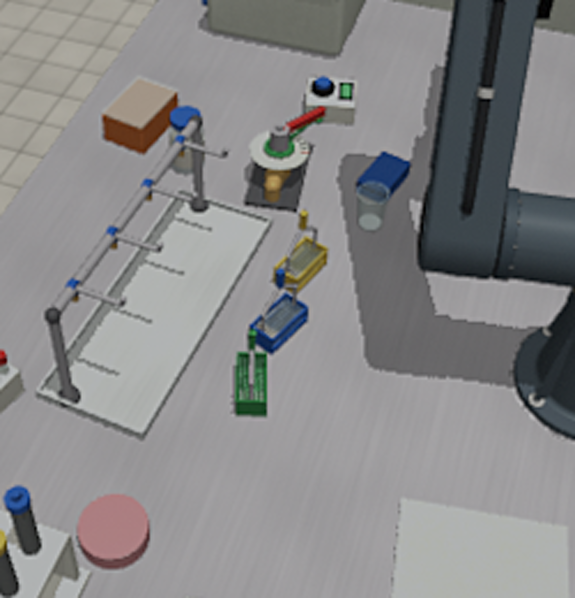

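View pics/wrist0.png

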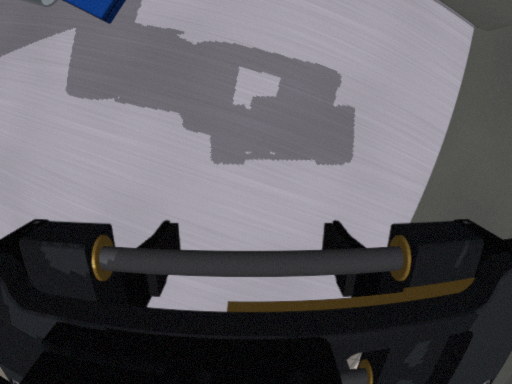

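```bash
cat >> h.py <<'E'
def cloud(c):
    K=c['intrinsics']; z=c['z_map']; v,u=np.indices(z.shape)
    P=np.stack([(u-K[0,2])/K[0,0]*z,(v-K[1,2])/K[1,1]*z,z],-1)
    W=(P-c['t'])@c['R']; W[z<=0]=np.nan; return W
E
python3 - <<'E'
from h import *
for n in ['top','side']:
    c=snap(n,n+'1'); W=cloud(c); H=W[...,2]
    print(n,'table z',np.nanmedian(H[250:350,300:400] if n=='side' else H[280:300,60:100]))
    for col in ['green','blue','yellow']:
        r=robot.outline_of('carrier_'+col,n)
        if not r: print(col,'none');continue
        m=r[0]['pixels']; w=W[m]; w=w[~np.isnan(w[:,0])]
        # lug top
        cx=np.nanmedian(w[:,:2],axis=0)
        sel=(np.hypot(W[...,0]-cx[0],W[...,1]-cx[1])<.1)
        top=W[sel&(H>.118)&(H<.15)]
        tray=W[sel&(H>.022)&(H<.045)]
        rc=cv2.minAreaRect((tray[:,:2]*1000).astype(np.float32)) if len(tray)>4 else None
        rm=cv2.minAreaRect((w[w[:,2]<.05][:,:2]*1000).astype(np.float32))
        print(n,col,round(r[0]['p'],2),m.sum(),'lug',len(top),top.mean(0).round(4) if len(top) else None,'tray',len(tray),rc,'mask',rm)
    # pipe
    sel=(H>.185)&(H<.215)&(W[...,0]>.55)&(W[...,0]<.75)&(W[...,1]>-.2)&(W[...,1]<.35)
    p=W[sel]; print('rack pts',len(p))
    np.save(f'rack_{n}.npy',p)
    pl=p[(p[:,2]>.19)&(p[:,0]>.64)]
    if len(pl)>5: print(cv2.fitLine(pl[:,:2].astype(np.float32),cv2.DIST_HUBER,0,.01,.01).ravel(), pl[:,1].min(),pl[:,1].max())
    # lever, marks
    for l in ['lever_grip','set_mark','start_top','air_valve','set_ring']:
        for r in robot.outline_of(l,n)[:1]:
            w=W[r['pixels']]; print(l,round(r['p'],2),r['pixels'].sum(),np.nanmedian(w,axis=0).round(3))
E
```

```text
top table z 0.00014601814922546354
top green 0.65 305 lug 12 [0.4448 0.177  0.129 ] tray 177 ((448.3788146972656, 148.2637939453125), (55.929832458496094, 145.4670867919922), 6.837702751159668) mask ((445.5779724121094, 177.2430419921875), (45.1390266418457, 83.2956771850586), 18.5173282623291)
top blue 0.77 313 lug 10 [0.4436 0.0608 0.1356] tray 191 ((475.6709289550781, 56.50703811645508), (195.82247924804688, 122.61573028564453), 80.87565612792969) mask ((445.506103515625, 61.396026611328125), (88.32208251953125, 48.191219329833984), 69.63699340820312)
top yellow 0.73 274 lug 11 [ 0.4468 -0.0597  0.1298] tray 155 ((472.0556335449219, -33.0543212890625), (119.9765853881836, 140.6814422607422), 2.0281074047088623) mask ((446.8894958496094, -61.05438995361328), (82.10934448242188, 43.16062545776367), 73.47653198242188)
rack pts 837
[0.07627803 0.9970866  0.6654736  0.11236326] -0.1470266694522593 0.2889997701953167
lever_grip 0.58 155 [ 0.535 -0.274  0.106]
set_mark 0.62 171 [ 0.534 -0.278  0.106]
start_top 0.44 40 [ 0.531 -0.454  0.067]
air_valve 0.67 200 [ 0.533 -0.281  0.105]
set_r
[... 478 characters left out ...]
28.81564712524414) mask ((448.1440734863281, 41.98724365234375), (133.27264404296875, 78.61612701416016), 82.58133697509766)
side yellow 0.78 327 lug 19 [ 0.4462 -0.059   0.1286] tray 297 ((469.5100402832031, -31.384170532226562), (114.0017318725586, 149.32473754882812), 3.3579182624816895) mask ((446.6390686035156, -70.0526351928711), (117.10763549804688, 57.64523696899414), 87.00617980957031)
rack pts 782
[0.07535765 0.99715656 0.6634084  0.10086334] -0.1460951747407226 0.2903407602957306
lever_grip 0.72 166 [ 0.536 -0.266  0.103]
set_mark 0.17 136 [ 0.54  -0.254  0.103]
start_top 0.47 497 [0.441 0.063 0.028]
air_valve 0.56 165 [ 0.537 -0.264  0.102]
set_ring 0.65 51 [ 0.536 -0.246  0.069]
```

Run:
```python
from h import *
d=np.array([.0758,.9971]); xr=np.array([.9971,-.0758]); 
for n in ['top','side']:
    c=snap(n,n+'2'); W=cloud(c); H=W[...,2]
    p=W[(H>.175)&(H<.215)&(W[...,0]>.55)&(W[...,0]<.70)&(W[...,1]>-.2)&(W[...,1]<.35)]
    a=p[:,:2]@xr; b=p[:,:2]@d
    s=(a<np.median(a[(p[:,2]>.192)])-.018)
    print('pipe a',np.median(a[p[:,2]>.192]))
    h,e=np.histogram(b[s],bins=np.arange(-.2,.36,.01)); print([(round(x,2),int(k)) for x,k in zip(e,h) if k])
    bs=b[s]; 
    for q in np.split(np.sort(bs),np.where(np.diff(np.sort(bs))>.03)[0]+1): print(len(q),np.median(q).round(4))
    print('a range prong',np.percentile(a[s],[1,5,50]))
    q=W[(H>.09)&(H<.115)&(np.hypot(W[...,0]-.54,W[...,1]+.265)<.12)]
    far=q[np.hypot(q[:,0]-.54,q[:,1]+.265)>.035]
    print('lever',len(far),cv2.fitLine(far[:,:2].astype(np.float32),cv2.DIST_HUBER,0,.01,.01).ravel(),far.mean(0), 'hub',[x.round(3) for x in [W[(H>.108)&(H<.14)&(np.hypot(W[...,0]-.54,W[...,1]+.265)<.04)].mean(0)]])
    # green pixels/red pixels
    rgb=c['color'].astype(int); near=np.hypot(W[...,0]-.54,W[...,1]+.265)<.125
    g=near&(rgb[...,1]>rgb[...,0]+40)&(rgb[...,1]>rgb[...,2]+30)
    w=W[g]; r=np.hypot(w[:,0]-.54,w[:,1]+.265); print('green',len(w),w[r>.06].round(3).tolist())
    rr=near&(rgb[...,0]>rgb[...,1]+40)&(rgb[...,0]>rgb[...,2]+40)&(H<.085)&(H>.03); print('red low',W[rr].round(3).tolist()[:20])
    rr=near&(rgb[...,0]>rgb[...,1]+80)&(rgb[...,0]>rgb[...,2]+80)&(H>.085); q=W[rr];print('red lever',cv2.fitLine(q[:,:2].astype(np.float32),cv2.DIST_HUBER,0,.01,.01).ravel(),len(q))
c=cv2.imread('pics/top2.png');cv2.imwrite('pics/valve.png',cv2.resize(c[160:210,310:410],None,fx=8,fy=8,interpolation=cv2.INTER_CUBIC))
```

```text
pipe a 0.6538825624744294
[(np.float64(-0.05), 4), (np.float64(-0.04), 38), (np.float64(0.06), 30), (np.float64(0.07), 11), (np.float64(0.16), 5), (np.float64(0.17), 34), (np.float64(0.27), 36), (np.float64(0.28), 8)]
42 -0.0366
41 0.0681
39 0.1728
44 0.2773
a range prong [0.57775453 0.58052875 0.60824693]
lever 58 [ 0.5042992   0.86352897  0.51178396 -0.31113732] [ 0.50938612 -0.31559637  0.10504944] hub [array([ 0.545, -0.263,  0.112])]
green 100 [[0.526, -0.324, 0.073], [0.523, -0.328, 0.068], [0.522, -0.331, 0.072], [0.522, -0.346, 0.069], [0.523, -0.35, 0.063], [0.522, -0.353, 0.07], [0.522, -0.356, 0.07], [0.52, -0.333, 0.064], [0.519, -0.336, 0.066], [0.518, -0.338, 0.074], [0.52, -0.343, 0.063], [0.519, -0.345, 0.069], [0.519, -0.349, 0.07], [0.519, -0.353, 0.066], [0.519, -0.356, 0.069], [0.518, -0.359, 0.07], [0.515, -0.338, 0.072], [0.516, -0.343, 0.063], [0.515, -0.345, 0.069], [0.515, -0.348, 0.071], [0.515, -0.352, 0.07], [0.516, -0.357, 0.062], [0.522, -0.372, 0.006], [0.512, -0.346, 0.067], [0.511, -0.348, 0.073], [0.512, -0.353, 0.067], [0.512, -0.356, 0.065], [0.508
[... 455 characters left out ...]
, -0.206, 0.043], [0.507, -0.265, 0.064]]
red lever [ 0.55602837  0.83116335  0.5171293  -0.30443498] 73
pipe a 0.6528092760546835
[(np.float64(-0.05), 2), (np.float64(-0.04), 36), (np.float64(-0.03), 2), (np.float64(0.06), 21), (np.float64(0.07), 24), (np.float64(0.16), 3), (np.float64(0.17), 43), (np.float64(0.27), 28), (np.float64(0.28), 26)]
40 -0.0357
45 0.07
46 0.175
54 0.2798
a range prong [0.5772824  0.5795735  0.60450523]
lever 48 [ 0.50175875  0.86500764  0.5088286  -0.31211984] [ 0.50881738 -0.31465514  0.10336371] hub [array([ 0.543, -0.263,  0.11 ])]
green 51 [[0.506, -0.345, 0.07], [0.503, -0.349, 0.068]]
red low []
red lever [ 0.5502955   0.83497     0.51531446 -0.3065623 ] 39
```

View pics/valve.png

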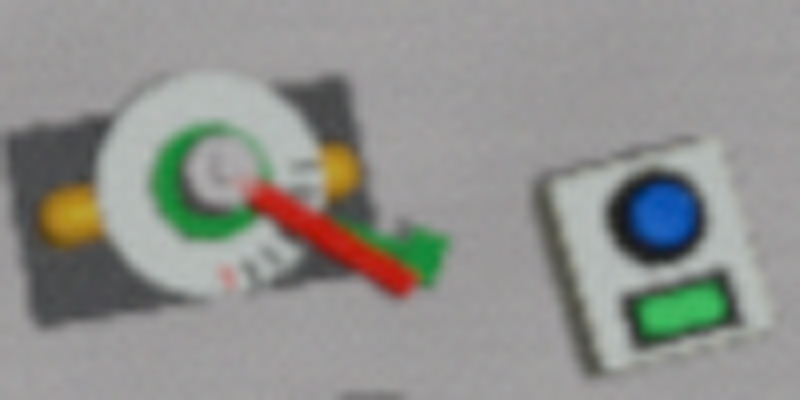

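```bash
cat >> h.py <<'E'
def plan(*wps):
    """wps: (x,y,z,psi) list; prints per-leg tool-frame deltas from measured pose"""
    o=obs(); p=np.array(o['position']); R=Rn.from_quat(o['tool_rot'])
    print('at',p.round(4),'psi',psi().round(3),'f',np.round(o['ft_force'],1),'grip',round(float(o['grip_width']),4),'t',round(float(o['time']),2),'q6',o['q'][5].round(2))
    for x,y,z,s in wps:
        T=Rn.from_euler('z',s)*Rn.from_euler('x',np.pi)
        d=R.inv().apply(np.array([x,y,z])-p)*100; r=(R.inv()*T).as_rotvec()
        print('t',d.round(2),'r',r.round(3),'rows %.1f %.1f'%(np.linalg.norm(d)/4.17,np.degrees(np.linalg.norm(r))/7.16))
        p=np.array([x,y,z]);R=T
def psi():
    R=Rn.from_quat(obs()['tool_rot']).as_matrix(); return np.arctan2(R[1,0],R[0,0])
E
python3 -c "
from h import *
plan((.31,-.52,.222,.332),(.425,-.43,.222,.332),(.537,-.342,.222,.332),(.537,-.342,.088,.332))"
```

```text
at [ 0.2036 -0.5909  0.2225] psi 0.332 f [-0.2  0.5 -0.1] grip 0.087 t 3.15 q6 -0.18
t [12.37 -3.23  0.05] r [-0. -0. -0.] rows 3.1 0.0
t [13.81 -4.76 -0.  ] r [0. 0. 0.] rows 3.5 0.0
t [13.46 -4.67 -0.  ] r [0. 0. 0.] rows 3.4 0.0
t [ 0.  -0.  13.4] r [0. 0. 0.] rows 3.2 0.0
```

Emit:
send_rows:
  deltas:
    - {"tx": 13.2,"ty": -4.2}
    - {"tx": 13.2,"ty": -4.2}
    - {"tx": 13.2,"ty": -4.2}
    - {"tx": 13.2,"ty": -4.2}
  claw: 0

```text
schema error: expected keys tx, ty, tz, rx, ry, rz
```

Emit:
send_rows:
  deltas:
    - {"tx": 13.2,"ty": -4.2}
    - {"tx": 13.2,"ty": -4.2}
    - {"tx": 13.2,"ty": -4.2}
    - {"tx": 13.2,"ty": -4.2}

```text
schema error: expected keys tx, ty, tz, rx, ry, rz
```

Emit:
send_rows:
  deltas:
    - {"tx": 13.2,"ty": -4.2}
    - {"tx": 13.2,"ty": -4.2}
    - {"tx": 13.2,"ty": -4.2}
    - {"tx": 13.2,"ty": -4.2}
    - {"tx": 13.2,"ty": -4.2}

```text
schema error: expected keys tx, ty, tz, rx, ry, rz
```

```bash
python3 -c "
from h import *
plan((.537,-.342,.222,.332),(.537,-.342,.088,.332))
c=snap('wrist','w1')
for l in ['lever_grip','set_mark','valve_axis']:
  print(l,[(round(q['p'],2),np.round(q['xy'],1)) for q in robot.tip_of(l,'wrist')[:2]])"
```

```text
at [ 0.2036 -0.5909  0.2225] psi 0.332 f [-0.2  0.5 -0.1] grip 0.087 t 3.15 q6 -0.18
t [ 39.63 -12.67   0.05] r [-0. -0. -0.] rows 10.0 0.0
t [ 0.  -0.  13.4] r [0. 0. 0.] rows 3.2 0.0
lever_grip []
set_mark []
valve_axis []
```

View pics/w1.png

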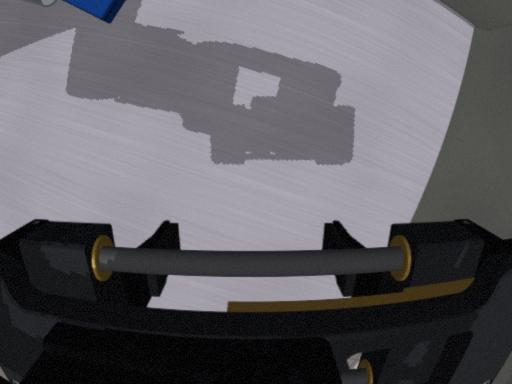

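All six keys are required.

Emit:
send_rows:
  deltas:
    - {"tx": 13.2,"ty": -4.2,"tz": 0,"rx": 0,"ry": 0,"rz": 0}
    - {"tx": 13.2,"ty": -4.2,"tz": 0,"rx": 0,"ry": 0,"rz": 0}
    - {"tx": 13.2,"ty": -4.2,"tz": 0,"rx": 0,"ry": 0,"rz": 0}
    - {"tx": 13.2,"ty": -4.2,"tz": 0,"rx": 0,"ry": 0,"rz": 0}
  claw: 0

```text
time: 3.68
position: [0.3182, -0.5041, 0.2225]
tool_rot: [0.986, 0.167, 0.001, -0.001]
ft_force: [-1.2, 0.7, -1.0]
grip_width: 0.0681
```

Emit:
send_rows:
  deltas:
    - {"tx": 13.2,"ty": -4.2,"tz": 0,"rx": 0,"ry": 0,"rz": 0}
    - {"tx": 13.2,"ty": -4.2,"tz": 0,"rx": 0,"ry": 0,"rz": 0}
    - {"tx": 13.2,"ty": -4.2,"tz": 0,"rx": 0,"ry": 0,"rz": 0}
    - {"tx": 13.2,"ty": -4.2,"tz": 0,"rx": 0,"ry": 0,"rz": 0}

```text
time: 4.02
position: [0.4295, -0.4219, 0.2227]
tool_rot: [0.986, 0.167, 0.001, -0.001]
ft_force: [-0.5, -0.5, -0.6]
grip_width: 0.0415
```

Emit:
send_rows:
  deltas:
    - {"tx": 13.2,"ty": -4.2,"tz": 0,"rx": 0,"ry": 0,"rz": 0}
    - {"tx": 13.2,"ty": -4.2,"tz": 0,"rx": 0,"ry": 0,"rz": 0}
    - {"tx": 13.2,"ty": -4.2,"tz": 0,"rx": 0,"ry": 0,"rz": 0}
    - {"tx": 13.2,"ty": -4.2,"tz": 0,"rx": 0,"ry": 0,"rz": 0}
    - {"tx": 13.2,"ty": -4.2,"tz": 0,"rx": 0,"ry": 0,"rz": 0}

```text
time: 4.43
position: [0.5396, -0.3405, 0.2225]
tool_rot: [0.986, 0.168, 0.0, 0.0]
ft_force: [-0.2, -0.9, -0.6]
grip_width: 0.0088
```

```bash
python3 -c "
from h import *
plan((.537,-.342,.222,.332),(.537,-.342,.088,.332))
c=snap('wrist','w1')
for l in ['lever_grip','set_mark','valve_axis']:
  print(l,[(round(q['p'],2),np.round(q['xy'],1)) for q in robot.tip_of(l,'wrist')[:2]])"
```

```text
at [ 0.5396 -0.3405  0.2225] psi 0.337 f [-0.2 -0.9 -0.6] grip 0.0088 t 4.43 q6 0.5
t [-0.29  0.06  0.05] r [ 0.    -0.001  0.005] rows 0.1 0.0
t [ 0.  -0.  13.4] r [0. 0. 0.] rows 3.2 0.0
lever_grip [(0.96, array([220.1, 204.4]))]
set_mark [(0.73, array([254.6, 205. ]))]
valve_axis [(0.57, array([176., 153.]))]
```

View pics/w1.png

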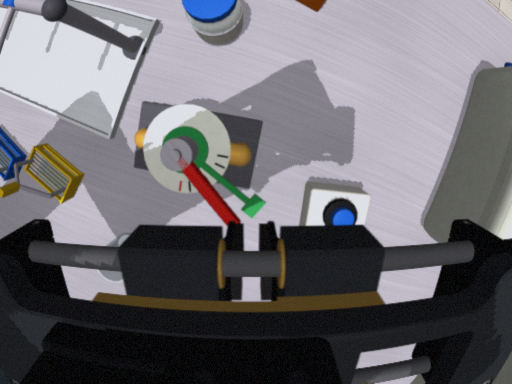

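Emit:
send_rows:
  deltas:
    - {"tx": -0.3,"ty": 0,"tz": 4,"rx": 0,"ry": 0,"rz": 0}
    - {"tx": -0.3,"ty": 0,"tz": 8,"rx": 0,"ry": 0,"rz": 0}
    - {"tx": -0.3,"ty": 0,"tz": 11.5,"rx": 0,"ry": 0,"rz": 0}
    - {"tx": -0.3,"ty": 0,"tz": 13.4,"rx": 0,"ry": 0,"rz": 0}
    - {"tx": -0.3,"ty": 0,"tz": 13.4,"rx": 0,"ry": 0,"rz": 0}

```text
time: 5.05
position: [0.5296, -0.3428, 0.0836]
tool_rot: [0.986, 0.164, -0.003, -0.004]
ft_force: [-0.6, 0.6, -0.1]
grip_width: 0.0003
```

```bash
python3 -c "
from h import *
plan((.506,-.328,.088,.332),(.488,-.3134,.088,.332),(.4794,-.3016,.088,.332),(.4765,-.296,.088,.332))"
```

```text
at [ 0.5296 -0.3428  0.0836] psi 0.329 f [-0.6  0.6 -0.1] grip 0.0003 t 5.05 q6 0.49
t [-1.76 -2.17 -0.41] r [-0.009  0.006 -0.003] rows 0.7 0.1
t [-1.23 -1.97 -0.  ] r [0. 0. 0.] rows 0.6 0.0
t [-0.43 -1.4  -0.  ] r [0. 0. 0.] rows 0.4 0.0
t [-0.09 -0.62 -0.  ] r [0. 0. 0.] rows 0.2 0.0
```

Emit:
send_rows:
  deltas:
    - {"tx": 0,"ty": 0,"tz": 0,"rx": 0,"ry": 0,"rz": 0}
    - {"tx": 0,"ty": 0,"tz": 0,"rx": 0,"ry": 0,"rz": 0}

```text
time: 5.22
position: [0.5344, -0.3457, 0.0901]
tool_rot: [0.986, 0.164, 0.001, 0.001]
ft_force: [-0.0, -0.2, 1.2]
grip_width: 0.0005
```

Emit:
send_rows:
  deltas:
    - {"tx": -0.4,"ty": -0.5,"tz": -0.1,"rx": 0,"ry": 0,"rz": 0}
    - {"tx": -0.9,"ty": -1.1,"tz": -0.2,"rx": 0,"ry": 0,"rz": 0}
    - {"tx": -1.3,"ty": -1.6,"tz": -0.3,"rx": 0,"ry": 0,"rz": 0}
    - {"tx": -1.8,"ty": -2.2,"tz": -0.4,"rx": 0,"ry": 0,"rz": 0}
    - {"tx": -1.8,"ty": -2.2,"tz": -0.4,"rx": 0,"ry": 0,"rz": 0}

```text
time: 5.63
position: [0.509, -0.328, 0.0936]
tool_rot: [0.986, 0.165, 0.0, 0.0]
ft_force: [-0.1, -1.3, 0.8]
grip_width: 0.0005
```

```bash
python3 -c "
from h import *
plan((.506,-.328,.088,.332),(.488,-.3134,.088,.332),(.4794,-.3016,.088,.332),(.4765,-.296,.088,.332))"
```

```text
at [ 0.509  -0.328   0.0936] psi 0.332 f [-0.1 -1.3  0.8] grip 0.0005 t 5.63 q6 0.48
t [-0.29 -0.1   0.56] r [ 0. -0. -0.] rows 0.2 0.0
t [-1.23 -1.97 -0.  ] r [0. 0. 0.] rows 0.6 0.0
t [-0.43 -1.4  -0.  ] r [0. 0. 0.] rows 0.4 0.0
t [-0.09 -0.62 -0.  ] r [0. 0. 0.] rows 0.2 0.0
```

Emit:
send_rows:
  deltas:
    - {"tx": -0.3,"ty": -0.2,"tz": 0.4,"rx": 0,"ry": 0,"rz": 0}
    - {"tx": -0.7,"ty": -0.8,"tz": 0.6,"rx": 0,"ry": 0,"rz": 0}
    - {"tx": -1.1,"ty": -1.4,"tz": 0.6,"rx": 0,"ry": 0,"rz": 0}
    - {"tx": -1.5,"ty": -2.1,"tz": 0.6,"rx": 0,"ry": 0,"rz": 0}
    - {"tx": -1.5,"ty": -2.1,"tz": 0.6,"rx": 0,"ry": 0,"rz": 0}

```text
time: 6.05
position: [0.4869, -0.3118, 0.0862]
tool_rot: [0.986, 0.165, -0.001, -0.002]
ft_force: [0.9, -0.2, -0.3]
grip_width: 0.0005
```

Emit:
send_rows:
  deltas:
    - {"tx": -0.1,"ty": -0.4,"tz": 0,"rx": 0,"ry": 0,"rz": 0}
    - {"tx": -0.2,"ty": -0.8,"tz": 0,"rx": 0,"ry": 0,"rz": 0}
    - {"tx": -0.4,"ty": -1.2,"tz": 0,"rx": 0,"ry": 0,"rz": 0}
    - {"tx": -0.4,"ty": -1.4,"tz": 0,"rx": 0,"ry": 0,"rz": 0}
    - {"tx": -0.4,"ty": -1.4,"tz": 0,"rx": 0,"ry": 0,"rz": 0}

```text
time: 6.47
position: [0.48, -0.3012, 0.0865]
tool_rot: [0.986, 0.165, -0.0, -0.0]
ft_force: [0.7, -0.8, 0.1]
grip_width: 0.0005
```

```bash
python3 -c "
from h import *
plan((.4794,-.3016,.088,.332),(.4765,-.296,.088,.332))
snap('wrist','w2')"
```

```text
at [ 0.48   -0.3012  0.0865] psi 0.332 f [ 0.7 -0.8  0.1] grip 0.0005 t 6.47 q6 0.48
t [-0.07  0.02 -0.15] r [-0.001  0.001  0.   ] rows 0.0 0.0
t [-0.09 -0.62 -0.  ] r [0. 0. 0.] rows 0.2 0.0
```

View pics/w2.png

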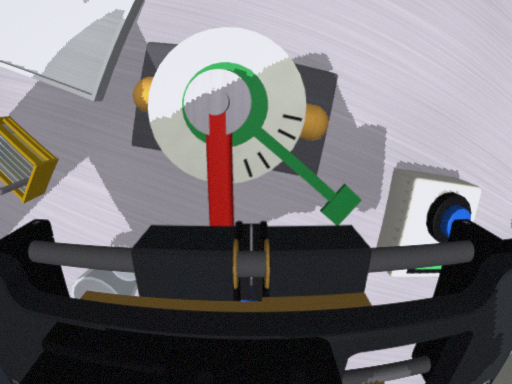

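Emit:
send_rows:
  deltas:
    - {"tx": 0,"ty": -0.3,"tz": 0,"rx": 0,"ry": 0,"rz": 0}
    - {"tx": -0.1,"ty": -0.6,"tz": 0,"rx": 0,"ry": 0,"rz": 0}
    - {"tx": -0.1,"ty": -0.6,"tz": 0,"rx": 0,"ry": 0,"rz": 0}

```text
time: 6.77
position: [0.4777, -0.2963, 0.0866]
tool_rot: [0.986, 0.165, 0.0, 0.0]
ft_force: [2.7, -1.8, -0.3]
grip_width: 0.0004
```

Emit:
send_rows:
  deltas:
    - {"tx": 0,"ty": -0.3,"tz": 0,"rx": 0,"ry": 0,"rz": 0}
    - {"tx": 0,"ty": -0.3,"tz": 0,"rx": 0,"ry": 0,"rz": 0}

```text
time: 6.93
position: [0.4767, -0.2934, 0.0866]
tool_rot: [0.986, 0.165, 0.0, -0.0]
ft_force: [1.9, -2.0, 0.4]
grip_width: 0.0003
```

Emit:
send_rows:
  deltas:
    - {"tx": 0,"ty": -0.3,"tz": 0,"rx": 0,"ry": 0,"rz": 0}
    - {"tx": 0,"ty": -0.3,"tz": 0,"rx": 0,"ry": 0,"rz": 0}

```text
time: 7.1
position: [0.4758, -0.2905, 0.0866]
tool_rot: [0.986, 0.165, 0.0, -0.0]
ft_force: [2.2, -1.7, -0.1]
grip_width: 0.0007
```

```bash
python3 -c "
from h import *
plan()
snap('wrist','w3')"
```

```text
at [ 0.4758 -0.2905  0.0866] psi 0.332 f [ 2.2 -1.7 -0.1] grip 0.0007 t 7.1 q6 0.49
```

View pics/w3.png

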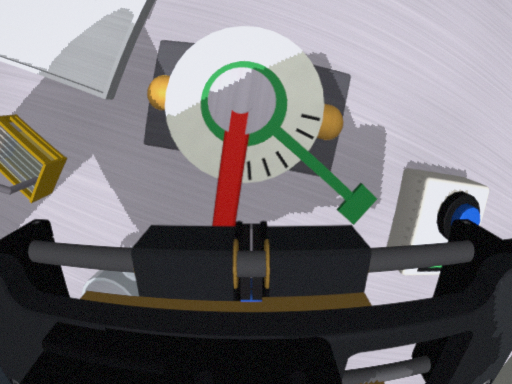

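Emit:
send_rows:
  deltas:
    - {"tx": 0,"ty": -0.3,"tz": 0,"rx": 0,"ry": 0,"rz": 0}
    - {"tx": 0,"ty": -0.3,"tz": 0,"rx": 0,"ry": 0,"rz": 0}

```text
time: 7.32
position: [0.4752, -0.2883, 0.0867]
tool_rot: [0.986, 0.165, 0.0, 0.001]
ft_force: [2.4, -3.8, -1.3]
grip_width: 0.0002
```

Emit:
send_rows:
  deltas:
    - {"tx": 0,"ty": -0.3,"tz": 0,"rx": 0,"ry": 0,"rz": 0}
    - {"tx": 0,"ty": -0.3,"tz": 0,"rx": 0,"ry": 0,"rz": 0}

```text
time: 7.48
position: [0.4753, -0.2882, 0.0869]
tool_rot: [0.986, 0.166, 0.001, 0.003]
ft_force: [3.1, -8.6, -3.7]
grip_width: 0.0005
```

Emit:
send_rows:
  deltas:
    - {"tx": 0,"ty": -0.2,"tz": 0,"rx": 0,"ry": 0,"rz": 0}
    - {"tx": 0,"ty": -0.2,"tz": 0,"rx": 0,"ry": 0,"rz": 0}

```text
time: 7.65
position: [0.4753, -0.2881, 0.087]
tool_rot: [0.986, 0.166, 0.002, 0.005]
ft_force: [2.5, -12.6, -6.2]
grip_width: 0.0001
```

```bash
python3 -c "
from h import *
plan()
snap('wrist','w4')"
```

```text
at [ 0.4753 -0.2881  0.087 ] psi 0.333 f [  2.5 -12.6  -6.2] grip 0.0001 t 7.65 q6 0.5
```

View pics/w4.png

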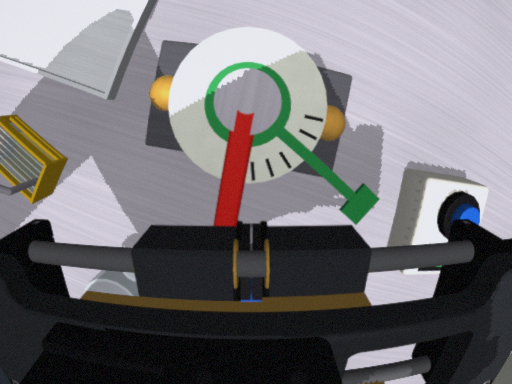

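Emit:
send_rows:
  deltas:
    - {"tx": 0,"ty": 1.5,"tz": 0,"rx": 0,"ry": 0,"rz": 0}
    - {"tx": 0,"ty": 2.5,"tz": -2,"rx": 0,"ry": 0,"rz": 0}
    - {"tx": 0,"ty": 2.5,"tz": -6,"rx": 0,"ry": 0,"rz": 0}
    - {"tx": 0,"ty": 2.5,"tz": -10,"rx": 0,"ry": 0,"rz": 0}
    - {"tx": 0,"ty": 2.5,"tz": -13,"rx": 0,"ry": 0,"rz": 0}

```text
time: 8.12
position: [0.48, -0.3056, 0.2183]
tool_rot: [0.986, 0.165, -0.001, -0.002]
ft_force: [0.3, 0.1, -0.5]
grip_width: 0.0007
```

Emit:
send_rows:
  deltas:
    - {"tx": 0,"ty": 0,"tz": -1,"rx": 0,"ry": 0,"rz": 0}
    - {"tx": 0,"ty": 0,"tz": -1,"rx": 0,"ry": 0,"rz": 0}
  claw: 5

```text
time: 8.28
position: [0.4814, -0.3067, 0.2291]
tool_rot: [0.986, 0.165, 0.001, 0.001]
ft_force: [0.6, -0.5, -0.2]
grip_width: 0.0075
```

```bash
cat >> h.py <<'E'
def wcloud(c,o):
    """wrist depth -> world; z along optical axis, equidistant fisheye"""
    K=c['intrinsics']; z=c['z_map']; v,u=np.indices(z.shape)
    x=(u-K[0,2])/K[0,0]; y=(v-K[1,2])/K[1,1]; th=np.hypot(x,y)+1e-9; k=np.tan(th)/th
    P=np.stack([x*k*z,y*k*z,z],-1); P[z<=0]=np.nan
    T=c['tool_from_camera']; Q=P@T[:3,:3].T+T[:3,3]
    R=Rn.from_quat(o['tool_rot']).as_matrix(); return Q@R.T+np.array(o['position'])
def wsnap(name):
    o=obs(); c=snap('wrist',name); return c,wcloud(c,o)
def valve(name='v',ax=(.542,-.264)):
    c,W=wsnap(name); H=W[...,2]; rgb=c['color'].astype(int)
    near=np.hypot(W[...,0]-ax[0],W[...,1]-ax[1])<.125
    red=near&(rgb[...,0]>rgb[...,1]+60)&(rgb[...,0]>rgb[...,2]+60)&(H>.09)
    gr=near&(rgb[...,1]>rgb[...,0]+30)&(rgb[...,1]>rgb[...,2]+25)&(H>.05)&(H<.085)
    q=W[red]; l=cv2.fitLine(q[:,:2].astype(np.float32),cv2.DIST_HUBER,0,.01,.01).ravel()
    print('lever',len(q),'angle',np.arctan2(abs(l[1]),abs(l[0])*np.sign(l[0]*l[1])).round(3),'pt',l[2:].round(4))
    g=W[gr]; r=np.hypot(g[:,0]-ax[0],g[:,1]-ax[1]); p=g[r>.045]
    # ring centre
    rg=g[r<.04]; print('ring centre',((rg[:,:2].min(0)+rg[:,:2].max(0))/2).round(4))
    l=cv2.fitLine(p[:,:2].astype(np.float32),cv2.DIST_HUBER,0,.01,.01).ravel()
    print('pointer',len(p),'angle',np.arctan2(abs(l[1]),abs(l[0])*np.sign(l[0]*l[1])).round(3),'pt',l[2:].round(4),'from ax',np.arctan2(ax[1]-p[:,1].mean(),ax[0]-p[:,0].mean()).round(3))
E
python3 - <<'E'
from h import *
plan((.47,-.315,.25,.332))
valve('w5')
c=snap('top','t5');c=snap('side','s5')
E
```

```text
at [ 0.4814 -0.3067  0.2291] psi 0.332 f [ 0.6 -0.5 -0.2] grip 0.0075 t 8.28 q6 0.48
t [-1.35  0.41 -2.09] r [ 0.002 -0.001  0.   ] rows 0.6 0.0
lever 1001 angle 0.146 pt [ 0.5003 -0.2682]
ring centre [ 0.5503 -0.269 ]
pointer 509 angle 1.203 pt [ 0.5189 -0.3403] from ax 1.277
```

View pics/w5.png

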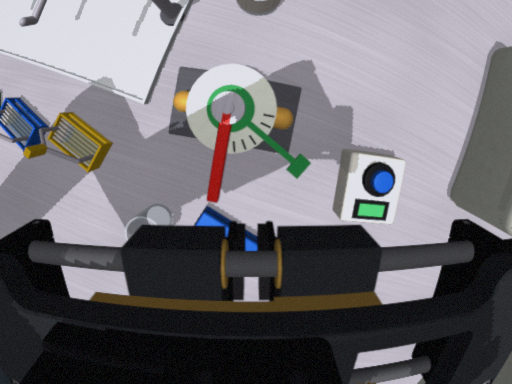

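```bash
python3 -c "
from h import *
plan((.43,-.19,.25,.332),(.385,-.06,.25,-.076))"
```

```text
at [ 0.4796 -0.3052  0.2245] psi 0.332 f [ 0.2  0.4 -0.3] grip 0.018 t 8.43 q6 0.48
t [ -0.94 -12.52  -2.49] r [-0.005  0.003 -0.   ] rows 3.1 0.0
t [ -0.02 -13.76  -0.  ] r [ 0.    -0.     0.408] rows 3.3 3.3
```

Emit:
send_rows:
  deltas:
    - {"tx": -0.9,"ty": -12.5,"tz": -2.5,"rx": 0,"ry": 0,"rz": 0}
    - {"tx": -0.9,"ty": -12.5,"tz": -2.5,"rx": 0,"ry": 0,"rz": 0}
    - {"tx": -0.9,"ty": -12.5,"tz": -2.5,"rx": 0,"ry": 0,"rz": 0}
    - {"tx": -0.9,"ty": -12.5,"tz": -2.5,"rx": 0,"ry": 0,"rz": 0}
  claw: 6

```text
time: 8.77
position: [0.4261, -0.1838, 0.2493]
tool_rot: [0.986, 0.167, -0.004, -0.006]
ft_force: [-0.9, -0.7, -0.2]
grip_width: 0.0446
```

Emit:
send_rows:
  deltas:
    - {"tx": 0,"ty": -13.7,"tz": 0,"rx": 0,"ry": 0,"rz": 0.408}
    - {"tx": 0,"ty": -13.7,"tz": 0,"rx": 0,"ry": 0,"rz": 0.408}
    - {"tx": 0,"ty": -13.7,"tz": 0,"rx": 0,"ry": 0,"rz": 0.408}
    - {"tx": 0,"ty": -13.7,"tz": 0,"rx": 0,"ry": 0,"rz": 0.408}
    - {"tx": 0,"ty": -13.7,"tz": 0,"rx": 0,"ry": 0,"rz": 0.408}

```text
time: 9.18
position: [0.3831, -0.058, 0.2494]
tool_rot: [0.999, -0.037, -0.004, -0.002]
ft_force: [-0.2, -0.3, 0.7]
grip_width: 0.0598
```

Emit:
send_rows:
  deltas:
    - {"tx": 0,"ty": 0,"tz": 0,"rx": 0,"ry": 0,"rz": 0}
    - {"tx": 0,"ty": 0,"tz": 0,"rx": 0,"ry": 0,"rz": 0}

```text
time: 9.35
position: [0.3878, -0.0628, 0.2509]
tool_rot: [0.999, -0.038, -0.001, -0.0]
ft_force: [0.0, -0.1, -0.3]
grip_width: 0.0598
```

```bash
cat >> h.py <<'E'
def carriers(name,cols=('green','blue','yellow'),guess=None):
    c,W=wsnap(name); H=W[...,2]
    for col in cols:
        rs=robot.outline_of('carrier_'+col,'wrist')
        if not rs: print(col,'none'); continue
        m=cv2.dilate(rs[0]['pixels'].astype(np.uint8),np.ones((3,3)))>0
        w=W[m]; w=w[np.isfinite(w[:,0])]
        lo=w[(w[:,2]<.042)&(w[:,2]>.028)]; top=w[(w[:,2]>.118)&(w[:,2]<.145)]
        rm=cv2.minAreaRect((lo[:,:2]*1000).astype(np.float32)); (cx,cy),(a,b),an=rm
        yaw=an if a<b else an-90
        b_=w[(w[:,2]>.06)&(w[:,2]<.097)]
        by=None
        if len(b_)>10:
            l=cv2.fitLine(b_[:,:2].astype(np.float32),cv2.DIST_HUBER,0,.01,.01).ravel(); by=np.degrees(np.arctan2(-l[0]*np.sign(l[1]),abs(l[1])))
        print(col,round(rs[0]['p'],2),'tray c',np.round((cx,cy),1),np.round((a,b),1),'yaw',round(yaw,1),round(np.radians(yaw),3),'lug',len(top),top.mean(0).round(4) if len(top) else None,'bailyaw',by)
E
python3 - <<'E'
from h import *
plan()
carriers('w6')
E
```

```text
at [ 0.3878 -0.0628  0.2509] psi -0.075 f [ 0.  -0.1 -0.3] grip 0.0598 t 9.35 q6 1.2
green 0.62 tray c [445.9 173.9] [44.7 85.4] yaw 18.4 0.322 lug 122 [0.4462 0.1721 0.1289] bailyaw 19.474081
blue 0.55 tray c [444.4  57.7] [84.6 45. ] yaw -21.2 -0.37 lug 154 [0.4447 0.0557 0.1301] bailyaw -21.841492
yellow 0.55 tray c [448.2 -63.4] [85.  44.8] yaw -17.7 -0.309 lug 101 [ 0.4485 -0.0634  0.1337] bailyaw -17.9502
```

View pics/w6.png

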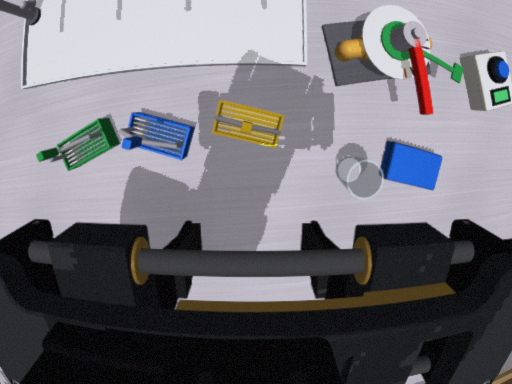

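```bash
python3 -c "
from h import *
plan((.447,-.062,.17,-.31),(.447,-.062,.108,-.31))"
```

```text
at [ 0.388  -0.0632  0.2513] psi -0.077 f [-0.1 -1.2 -0. ] grip 0.0599 t 9.55 q6 1.2
t [ 5.88 -0.58  8.13] r [0.    0.    0.233] rows 2.4 1.9
t [ 0.  -0.   6.2] r [0. 0. 0.] rows 1.5 0.0
```

Emit:
send_rows:
  deltas:
    - {"tx": 2.9,"ty": -0.3,"tz": 4,"rx": 0,"ry": 0,"rz": 0.12}
    - {"tx": 5.9,"ty": -0.6,"tz": 7,"rx": 0,"ry": 0,"rz": 0.233}
    - {"tx": 5.9,"ty": -0.6,"tz": 8.1,"rx": 0,"ry": 0,"rz": 0.233}
    - {"tx": 5.9,"ty": -0.6,"tz": 8.1,"rx": 0,"ry": 0,"rz": 0.233}
    - {"tx": 5.9,"ty": -0.6,"tz": 8.1,"rx": 0,"ry": 0,"rz": 0.233}

```text
time: 9.97
position: [0.446, -0.0608, 0.1696]
tool_rot: [0.988, -0.154, -0.002, -0.0]
ft_force: [-0.4, 0.4, 0.9]
grip_width: 0.0603
```

```bash
python3 -c "
from h import *
plan((.447,-.062,.17,-.31),(.447,-.062,.108,-.31))
carriers('w7',('yellow',))"
```

```text
at [ 0.446  -0.0608  0.1696] psi -0.309 f [-0.4  0.4  0.9] grip 0.0603 t 9.97 q6 1.5
t [ 0.13  0.08 -0.04] r [-0.     0.004  0.001] rows 0.0 0.0
t [ 0.  -0.   6.2] r [0. 0. 0.] rows 1.5 0.0
yellow none
```

View pics/w7.png

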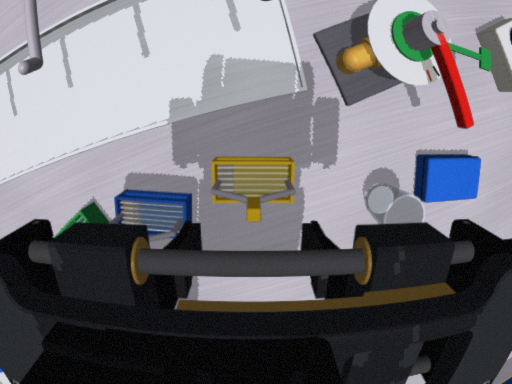

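Emit:
send_rows:
  deltas:
    - {"tx": 0.1,"ty": 0,"tz": 3,"rx": 0,"ry": 0,"rz": 0}
    - {"tx": 0.1,"ty": 0,"tz": 5.5,"rx": 0,"ry": 0,"rz": 0}
    - {"tx": 0.1,"ty": 0,"tz": 6.2,"rx": 0,"ry": 0,"rz": 0}
    - {"tx": 0.1,"ty": 0,"tz": 6.2,"rx": 0,"ry": 0,"rz": 0}
    - {"tx": 0.1,"ty": 0,"tz": 6.2,"rx": 0,"ry": 0,"rz": 0}

```text
time: 10.48
position: [0.4479, -0.0612, 0.1096]
tool_rot: [0.988, -0.154, 0.001, 0.0]
ft_force: [1.0, 0.3, -0.2]
grip_width: 0.0599
```

Emit:
send_rows:
  deltas:
    - {"tx": 0,"ty": 0,"tz": 0,"rx": 0,"ry": 0,"rz": 0}
    - {"tx": 0,"ty": 0,"tz": 0,"rx": 0,"ry": 0,"rz": 0}
    - {"tx": 0,"ty": 0,"tz": 0,"rx": 0,"ry": 0,"rz": 0}
    - {"tx": 0,"ty": 0,"tz": 0,"rx": 0,"ry": 0,"rz": 0}
    - {"tx": 0,"ty": 0,"tz": 0,"rx": 0,"ry": 0,"rz": 0}
  claw: 0
  squeeze: 20

```text
time: 10.9
position: [0.4479, -0.061, 0.109]
tool_rot: [0.988, -0.154, 0.0, 0.0]
ft_force: [-1.3, 0.7, -0.3]
grip_width: 0.0342
```

Emit:
send_rows:
  deltas:
    - {"tx": 0,"ty": 0,"tz": 0,"rx": 0,"ry": 0,"rz": 0}
    - {"tx": 0,"ty": 0,"tz": 0,"rx": 0,"ry": 0,"rz": 0}
    - {"tx": 0,"ty": 0,"tz": 0,"rx": 0,"ry": 0,"rz": 0}
    - {"tx": 0,"ty": 0,"tz": 0,"rx": 0,"ry": 0,"rz": 0}
    - {"tx": 0,"ty": 0,"tz": 0,"rx": 0,"ry": 0,"rz": 0}

```text
time: 11.32
position: [0.4475, -0.0609, 0.1084]
tool_rot: [0.988, -0.154, -0.0, -0.0]
ft_force: [0.8, 0.3, -1.5]
grip_width: 0.0099
```

```bash
python3 -c "
from h import *
plan()
snap('wrist','w8')"
```

```text
at [ 0.4475 -0.0609  0.1084] psi -0.309 f [ 0.8  0.3 -1.5] grip 0.0099 t 11.32 q6 1.5
```

View pics/w8.png

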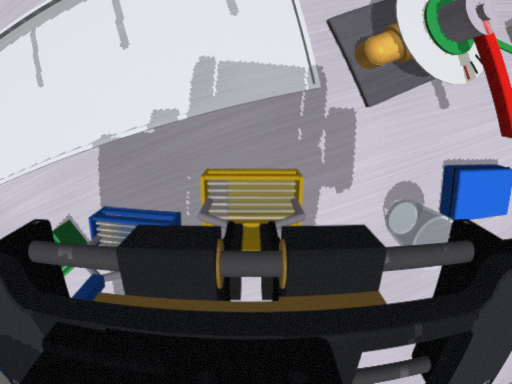

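```bash
cat >> h.py <<'E'
XR=np.array([.9971,-.0758]); DR=np.array([.0758,.9971])
def rk(a,b,z,s=-.076):
    p=a*XR+b*DR; return (p[0],p[1],z,s)
E
python3 -c "
from h import *
plan((.4475,-.061,.26,-.309),rk(.535,-.036,.26),rk(.535,-.036,.225),rk(.606,-.036,.225),rk(.606,-.036,.2065))"
```

```text
at [ 0.4475 -0.0609  0.1084] psi -0.309 f [ 0.4  0.3 -1. ] grip 0.0096 t 11.37 q6 1.5
t [-0.000e+00  1.000e-02 -1.516e+01] r [-0.     0.001 -0.   ] rows 3.6 0.0
t [ 8.4  -1.06 -0.  ] r [-0.     0.    -0.233] rows 2.0 1.9
t [-0.  -0.   3.5] r [0. 0. 0.] rows 0.8 0.0
t [ 7.1 -0.  -0. ] r [0. 0. 0.] rows 1.7 0.0
t [-0.   -0.    1.85] r [0. 0. 0.] rows 0.4 0.0
```

Emit:
send_rows:
  deltas:
    - {"tx": 0,"ty": 0,"tz": -2,"rx": 0,"ry": 0,"rz": 0}
    - {"tx": 0,"ty": 0,"tz": -5.5,"rx": 0,"ry": 0,"rz": 0}
    - {"tx": 0,"ty": 0,"tz": -9.5,"rx": 0,"ry": 0,"rz": 0}
    - {"tx": 0,"ty": 0,"tz": -13,"rx": 0,"ry": 0,"rz": 0}
    - {"tx": 0,"ty": 0,"tz": -15.2,"rx": 0,"ry": 0,"rz": 0}

```text
time: 11.78
position: [0.4487, -0.0613, 0.2639]
tool_rot: [0.988, -0.154, 0.002, 0.001]
ft_force: [0.9, -1.1, -0.5]
grip_width: 0.0096
```

Emit:
send_rows:
  deltas:
    - {"tx": 2,"ty": -0.3,"tz": 0,"rx": 0,"ry": 0,"rz": -0.06}
    - {"tx": 4,"ty": -0.5,"tz": 0,"rx": 0,"ry": 0,"rz": -0.12}
    - {"tx": 6.5,"ty": -0.8,"tz": 0,"rx": 0,"ry": 0,"rz": -0.18}
    - {"tx": 8.4,"ty": -1.1,"tz": 0,"rx": 0,"ry": 0,"rz": -0.233}
    - {"tx": 8.4,"ty": -1.1,"tz": 0,"rx": 0,"ry": 0,"rz": -0.233}

```text
time: 12.2
position: [0.5349, -0.0772, 0.2606]
tool_rot: [0.999, -0.037, 0.002, 0.001]
ft_force: [-0.3, -0.4, -1.5]
grip_width: 0.0099
```

Emit:
send_rows:
  deltas:
    - {"tx": 0,"ty": 0,"tz": 0,"rx": 0,"ry": 0,"rz": 0}
    - {"tx": 0,"ty": 0,"tz": 0,"rx": 0,"ry": 0,"rz": 0}
    - {"tx": 0,"ty": 0,"tz": 0,"rx": 0,"ry": 0,"rz": 0}

```text
time: 12.45
position: [0.5295, -0.0756, 0.2601]
tool_rot: [0.999, -0.038, -0.001, -0.0]
ft_force: [-0.5, 0.1, -1.0]
grip_width: 0.0098
```

Run:
```python
from h import *
plan(rk(.535,-.036,.225),rk(.606,-.036,.225),rk(.606,-.036,.2065))
c,W=wsnap('w9'); H=W[...,2]
p=W[(H>.18)&(H<.22)&(W[...,0]>.55)]; a=p[:,:2]@XR;b=p[:,:2]@DR
s=a>.565
pi=s&(a>.635)&(a<.67); print('pipe a',np.median(a[pi]),len(a[pi]))
bs=np.sort(b[s&(a<.635)])
for q in np.split(bs,np.where(np.diff(bs)>.02)[0]+1): print(len(q),np.median(q).round(4))
print(np.percentile(a[s&(a<.635)],[1,5]))
```

```text
at [ 0.5295 -0.0756  0.2601] psi -0.077 f [-0.5  0.1 -1. ] grip 0.0098 t 12.45 q6 1.3
t [0.14 0.08 3.51] r [-0.001  0.002 -0.001] rows 0.8 0.0
t [ 7.1 -0.  -0. ] r [0. 0. 0.] rows 1.7 0.0
t [-0.   -0.    1.85] r [0. 0. 0.] rows 0.4 0.0
pipe a 0.6551578482587421 6895
822 -0.0392
687 0.0637
498 0.1678
[0.57903413 0.58153996]
```

View pics/w9.png

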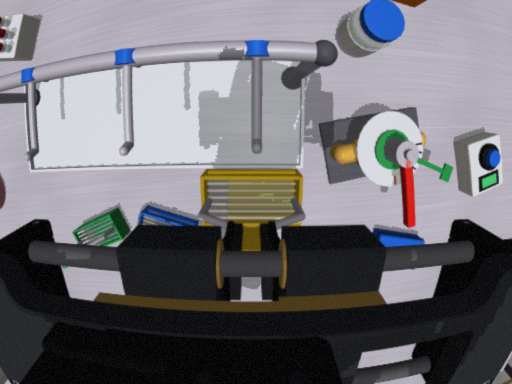

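Emit:
send_rows:
  deltas:
    - {"tx": 0.1,"ty": 0.3,"tz": 2,"rx": 0,"ry": 0,"rz": 0}
    - {"tx": 0.1,"ty": 0.3,"tz": 3.5,"rx": 0,"ry": 0,"rz": 0}
    - {"tx": 0.1,"ty": 0.3,"tz": 3.5,"rx": 0,"ry": 0,"rz": 0}
    - {"tx": 0.1,"ty": 0.3,"tz": 3.5,"rx": 0,"ry": 0,"rz": 0}

```text
time: 12.83
position: [0.5307, -0.0788, 0.2251]
tool_rot: [0.999, -0.038, -0.001, -0.0]
ft_force: [-0.1, -0.8, -0.6]
grip_width: 0.0099
```

Emit:
send_rows:
  deltas:
    - {"tx": 1.5,"ty": 0,"tz": 0,"rx": 0,"ry": 0,"rz": 0}
    - {"tx": 3,"ty": 0,"tz": 0,"rx": 0,"ry": 0,"rz": 0}
    - {"tx": 4.5,"ty": 0,"tz": 0,"rx": 0,"ry": 0,"rz": 0}
    - {"tx": 6,"ty": 0,"tz": 0,"rx": 0,"ry": 0,"rz": 0}
    - {"tx": 7.1,"ty": 0,"tz": 0,"rx": 0,"ry": 0,"rz": 0}

```text
time: 13.25
position: [0.6044, -0.0848, 0.2272]
tool_rot: [0.999, -0.038, 0.002, 0.0]
ft_force: [-0.1, -0.4, -0.8]
grip_width: 0.0096
```

Emit:
send_rows:
  deltas:
    - {"tx": 0,"ty": 0,"tz": 0,"rx": 0,"ry": 0,"rz": 0}
    - {"tx": 0,"ty": 0,"tz": 0,"rx": 0,"ry": 0,"rz": 0}

```text
time: 13.42
position: [0.6028, -0.0845, 0.2264]
tool_rot: [0.999, -0.038, 0.0, 0.0]
ft_force: [-0.3, -1.1, -1.3]
grip_width: 0.0097
```

Run:
```python
from h import *
plan(rk(.606,-.038,.2075))
snap('wrist','w10')
c=snap('side','s10'); i=cv2.imread('pics/s10.png'); cv2.imwrite('pics/s10z.png',cv2.resize(i[110:260,170:320],None,fx=4,fy=4,interpolation=cv2.INTER_CUBIC))
```

```text
at [ 0.6028 -0.0845  0.2264] psi -0.076 f [-0.3 -1.1 -1.3] grip 0.0097 t 13.42 q6 1.32
t [-0.15 -0.06  1.89] r [ 0.    -0.001  0.   ] rows 0.5 0.0
```

View pics/w10.png

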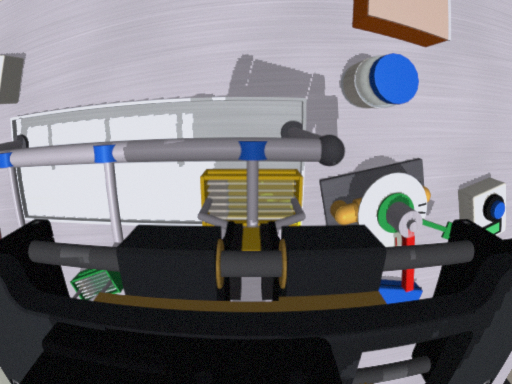

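View pics/s10z.png

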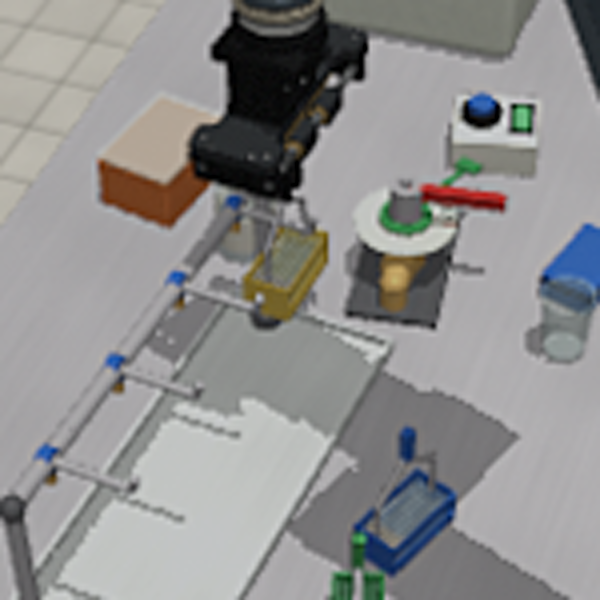

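Emit:
send_rows:
  deltas:
    - {"tx": 0,"ty": 0,"tz": 0.8,"rx": 0,"ry": 0,"rz": 0}
    - {"tx": 0,"ty": 0,"tz": 1.5,"rx": 0,"ry": 0,"rz": 0}
    - {"tx": 0,"ty": 0,"tz": 1.9,"rx": 0,"ry": 0,"rz": 0}
    - {"tx": 0,"ty": 0,"tz": 1.9,"rx": 0,"ry": 0,"rz": 0}
    - {"tx": 0,"ty": 0,"tz": 1.9,"rx": 0,"ry": 0,"rz": 0}

```text
time: 13.93
position: [0.6019, -0.0851, 0.2064]
tool_rot: [0.999, -0.038, -0.001, 0.0]
ft_force: [-2.3, -2.0, 0.8]
grip_width: 0.0096
```

Emit:
send_rows:
  deltas:
    - {"tx": 0,"ty": 0,"tz": 0,"rx": 0,"ry": 0,"rz": 0}
    - {"tx": 0,"ty": 0,"tz": 0,"rx": 0,"ry": 0,"rz": 0}
    - {"tx": 0,"ty": 0,"tz": 0,"rx": 0,"ry": 0,"rz": 0}
    - {"tx": 0,"ty": 0,"tz": 0,"rx": 0,"ry": 0,"rz": 0}
    - {"tx": 0,"ty": 0,"tz": 0,"rx": 0,"ry": 0,"rz": 0}
  claw: 3.4

```text
time: 14.35
position: [0.6026, -0.0844, 0.2064]
tool_rot: [0.999, -0.038, -0.0, -0.0]
ft_force: [0.0, 0.2, 0.1]
grip_width: 0.0313
```

Emit:
send_rows:
  deltas:
    - {"tx": 0,"ty": 0,"tz": -1.5,"rx": 0,"ry": 0,"rz": 0}
    - {"tx": 0,"ty": 0,"tz": -4,"rx": 0,"ry": 0,"rz": 0}
    - {"tx": 0,"ty": 0,"tz": -7,"rx": 0,"ry": 0,"rz": 0}
    - {"tx": 0,"ty": 0,"tz": -7,"rx": 0,"ry": 0,"rz": 0}

```text
time: 14.68
position: [0.6062, -0.0855, 0.2827]
tool_rot: [0.999, -0.038, 0.006, 0.002]
ft_force: [1.0, 0.6, 0.5]
grip_width: 0.0336
```

Run:
```python
from h import *
plan(rk(.5,.06,.27,-.2),(.39,.06,.26,-.076))
snap('wrist','w11')
c=snap('side','s11'); i=cv2.imread('pics/s11.png'); cv2.imwrite('pics/s11z.png',cv2.resize(i[110:260,170:320],None,fx=4,fy=4,interpolation=cv2.INTER_CUBIC))
```

```text
at [ 0.6062 -0.0855  0.2827] psi -0.076 f [1.  0.6 0.5] grip 0.0336 t 14.68 q6 1.32
t [-11.11  -9.93   1.11] r [ 0.002 -0.012  0.124] rows 3.6 1.0
t [-11.84  -1.48   1.  ] r [-0.     0.    -0.124] rows 2.9 1.0
```

View pics/s11z.png

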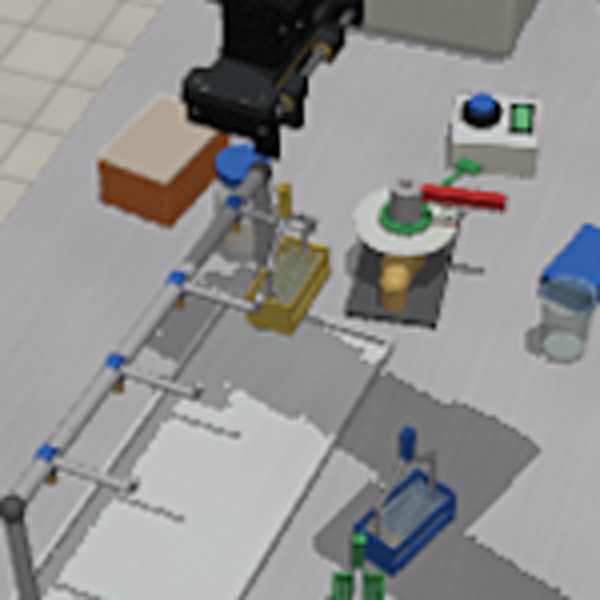

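View pics/w11.png

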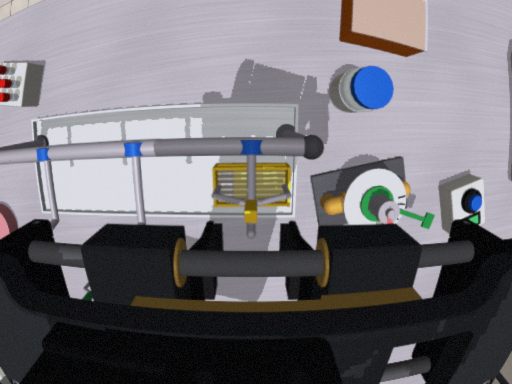

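Emit:
send_rows:
  deltas:
    - {"tx": -11.1,"ty": -9.9,"tz": 0,"rx": 0,"ry": 0,"rz": 0.124}
    - {"tx": -11.1,"ty": -9.9,"tz": 0,"rx": 0,"ry": 0,"rz": 0.124}
    - {"tx": -11.1,"ty": -9.9,"tz": 0,"rx": 0,"ry": 0,"rz": 0.124}
    - {"tx": -11.1,"ty": -9.9,"tz": 0,"rx": 0,"ry": 0,"rz": 0.124}
  claw: 6

```text
time: 15.12
position: [0.4943, 0.0254, 0.2746]
tool_rot: [0.995, -0.1, -0.004, -0.001]
ft_force: [0.1, 0.1, -0.6]
grip_width: 0.0535
```

Emit:
send_rows:
  deltas:
    - {"tx": -11.8,"ty": -1.5,"tz": 1.8,"rx": 0,"ry": 0,"rz": 0.17}
    - {"tx": -11.8,"ty": -1.5,"tz": 1.8,"rx": 0,"ry": 0,"rz": 0.17}
    - {"tx": -11.8,"ty": -1.5,"tz": 1.8,"rx": 0,"ry": 0,"rz": 0.17}
    - {"tx": -11.8,"ty": -1.5,"tz": 1.8,"rx": 0,"ry": 0,"rz": 0.17}
    - {"tx": -11.8,"ty": -1.5,"tz": 1.8,"rx": 0,"ry": 0,"rz": 0.17}

```text
time: 15.53
position: [0.3832, 0.0618, 0.2572]
tool_rot: [0.983, -0.183, -0.002, 0.0]
ft_force: [0.1, -0.6, 0.1]
grip_width: 0.0604
```

Emit:
send_rows:
  deltas:
    - {"tx": 0,"ty": 0,"tz": 0,"rx": 0,"ry": 0,"rz": 0}
    - {"tx": 0,"ty": 0,"tz": 0,"rx": 0,"ry": 0,"rz": 0}

```text
time: 15.7
position: [0.3886, 0.0603, 0.2587]
tool_rot: [0.983, -0.184, 0.001, -0.0]
ft_force: [0.1, 0.7, -0.2]
grip_width: 0.06
```

Run:
```python
from h import *
carriers('w12')
plan((.4445,.058,.17,-.37),(.4445,.058,.108,-.37))
```

```text
green 0.8 tray c [445.9 174.6] [45.  85.8] yaw 17.9 0.312 lug 134 [0.4463 0.1727 0.1301] bailyaw 19.328346
blue 0.74 tray c [444.4  58.3] [83.6 43.7] yaw -21.7 -0.379 lug 110 [0.4445 0.0573 0.1337] bailyaw -20.784147
yellow none
at [0.3879 0.0604 0.2586] psi -0.371 f [ 0.1 -0.4  0.1] grip 0.0603 t 15.9 q6 1.81
t [ 5.36 -1.83  8.86] r [-0.    -0.    -0.001] rows 2.5 0.0
t [ 0.  -0.   6.2] r [0. 0. 0.] rows 1.5 0.0
```

View pics/w12.png

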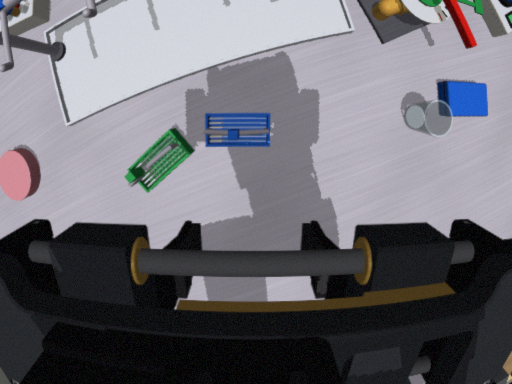

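Emit:
send_rows:
  deltas:
    - {"tx": 2.7,"ty": -0.9,"tz": 4,"rx": 0,"ry": 0,"rz": 0}
    - {"tx": 5.4,"ty": -1.9,"tz": 7,"rx": 0,"ry": 0,"rz": 0}
    - {"tx": 5.4,"ty": -1.9,"tz": 8.9,"rx": 0,"ry": 0,"rz": 0}
    - {"tx": 5.4,"ty": -1.9,"tz": 8.9,"rx": 0,"ry": 0,"rz": 0}
    - {"tx": 5.4,"ty": -1.9,"tz": 8.9,"rx": 0,"ry": 0,"rz": 0}

```text
time: 16.32
position: [0.4431, 0.0589, 0.1685]
tool_rot: [0.983, -0.184, -0.002, 0.0]
ft_force: [-0.3, -0.1, -0.0]
grip_width: 0.0598
```

Run:
```python
from h import *
snap('wrist','w13')
plan((.4445,.0585,.17,-.37),(.4445,.0585,.108,-.37))
```

```text
at [0.4435 0.0589 0.1696] psi -0.37 f [0.  0.6 0. ] grip 0.0601 t 16.37 q6 1.82
t [ 0.11  0.   -0.04] r [ 0.001  0.002 -0.   ] rows 0.0 0.0
t [ 0.  -0.   6.2] r [0. 0. 0.] rows 1.5 0.0
```

View pics/w13.png

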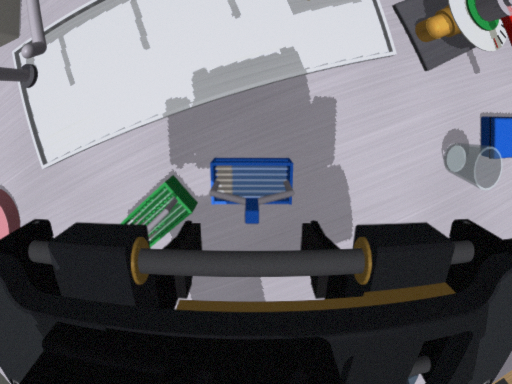

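Emit:
send_rows:
  deltas:
    - {"tx": 0.1,"ty": 0,"tz": 3,"rx": 0,"ry": 0,"rz": 0}
    - {"tx": 0.1,"ty": 0,"tz": 5.5,"rx": 0,"ry": 0,"rz": 0}
    - {"tx": 0.1,"ty": 0,"tz": 6.2,"rx": 0,"ry": 0,"rz": 0}
    - {"tx": 0.1,"ty": 0,"tz": 6.2,"rx": 0,"ry": 0,"rz": 0}
    - {"tx": 0.1,"ty": 0,"tz": 6.2,"rx": 0,"ry": 0,"rz": 0}

```text
time: 16.78
position: [0.4453, 0.0586, 0.1088]
tool_rot: [0.983, -0.184, 0.001, -0.0]
ft_force: [0.0, 0.3, -0.2]
grip_width: 0.0601
```

Emit:
send_rows:
  deltas:
    - {"tx": 0,"ty": 0,"tz": 0,"rx": 0,"ry": 0,"rz": 0}
    - {"tx": 0,"ty": 0,"tz": 0,"rx": 0,"ry": 0,"rz": 0}
    - {"tx": 0,"ty": 0,"tz": 0,"rx": 0,"ry": 0,"rz": 0}
    - {"tx": 0,"ty": 0,"tz": 0,"rx": 0,"ry": 0,"rz": 0}
    - {"tx": 0,"ty": 0,"tz": 0,"rx": 0,"ry": 0,"rz": 0}
  claw: 0
  squeeze: 20

```text
time: 17.2
position: [0.4452, 0.0586, 0.108]
tool_rot: [0.983, -0.184, 0.001, -0.0]
ft_force: [-0.1, -0.9, -0.2]
grip_width: 0.0346
```

Emit:
send_rows:
  deltas:
    - {"tx": 0,"ty": 0,"tz": 0,"rx": 0,"ry": 0,"rz": 0}
    - {"tx": 0,"ty": 0,"tz": 0,"rx": 0,"ry": 0,"rz": 0}
    - {"tx": 0,"ty": 0,"tz": 0,"rx": 0,"ry": 0,"rz": 0}
    - {"tx": 0,"ty": 0,"tz": 0,"rx": 0,"ry": 0,"rz": 0}
    - {"tx": 0,"ty": 0,"tz": 0,"rx": 0,"ry": 0,"rz": 0}

```text
time: 17.62
position: [0.4447, 0.0586, 0.1074]
tool_rot: [0.983, -0.184, -0.0, 0.0]
ft_force: [-0.5, 0.1, -0.6]
grip_width: 0.0096
```

Run:
```python
from h import *
plan((.4445,.0585,.26,-.37),rk(.535,.068,.26),rk(.535,.068,.226),rk(.606,.068,.226))
```

```text
at [0.4447 0.0586 0.1074] psi -0.37 f [-0.5  0.1 -0.6] grip 0.0096 t 17.62 q6 1.82
t [ -0.02   0.02 -15.26] r [ 0.     0.001 -0.   ] rows 3.7 0.0
t [ 9.9  -0.49 -0.  ] r [-0.     0.    -0.294] rows 2.4 2.4
t [-0.  -0.   3.4] r [0. 0. 0.] rows 0.8 0.0
t [ 7.1 -0.  -0. ] r [0. 0. 0.] rows 1.7 0.0
```

Emit:
send_rows:
  deltas:
    - {"tx": 0,"ty": 0,"tz": -2,"rx": 0,"ry": 0,"rz": 0}
    - {"tx": 0,"ty": 0,"tz": -5.5,"rx": 0,"ry": 0,"rz": 0}
    - {"tx": 0,"ty": 0,"tz": -9.5,"rx": 0,"ry": 0,"rz": 0}
    - {"tx": 0,"ty": 0,"tz": -13,"rx": 0,"ry": 0,"rz": 0}
    - {"tx": 0,"ty": 0,"tz": -15.3,"rx": 0,"ry": 0,"rz": 0}

```text
time: 18.03
position: [0.4458, 0.0586, 0.2636]
tool_rot: [0.983, -0.184, 0.002, -0.0]
ft_force: [0.3, 0.5, -1.9]
grip_width: 0.0099
```

Emit:
send_rows:
  deltas:
    - {"tx": 2.2,"ty": -0.1,"tz": 0,"rx": 0,"ry": 0,"rz": -0.07}
    - {"tx": 4.8,"ty": -0.2,"tz": 0,"rx": 0,"ry": 0,"rz": -0.15}
    - {"tx": 7.5,"ty": -0.4,"tz": 0,"rx": 0,"ry": 0,"rz": -0.22}
    - {"tx": 9.9,"ty": -0.5,"tz": 0,"rx": 0,"ry": 0,"rz": -0.294}
    - {"tx": 9.9,"ty": -0.5,"tz": 0,"rx": 0,"ry": 0,"rz": -0.294}

```text
time: 18.45
position: [0.544, 0.0255, 0.2605]
tool_rot: [0.999, -0.038, 0.003, 0.001]
ft_force: [-1.1, -0.1, -1.2]
grip_width: 0.0095
```

Emit:
send_rows:
  deltas:
    - {"tx": 0,"ty": 0,"tz": 1.8,"rx": 0,"ry": 0,"rz": 0}
    - {"tx": 0,"ty": 0,"tz": 3.4,"rx": 0,"ry": 0,"rz": 0}
    - {"tx": 0,"ty": 0,"tz": 3.4,"rx": 0,"ry": 0,"rz": 0}
    - {"tx": 0,"ty": 0,"tz": 3.4,"rx": 0,"ry": 0,"rz": 0}

```text
time: 18.78
position: [0.5375, 0.0277, 0.2254]
tool_rot: [0.999, -0.038, -0.002, -0.0]
ft_force: [0.5, 0.3, -0.7]
grip_width: 0.0098
```

```bash
cat >> h.py <<'E'
def prongs(name):
    c,W=wsnap(name); H=W[...,2]; o=obs()
    p=W[(H>.18)&(H<.22)&(W[...,0]>.5)]; a=p[:,:2]@XR;b=p[:,:2]@DR
    s=(a>.572)&(a<.635); bs=np.sort(b[s])
    print('tool a,b',np.round([np.dot(o['position'][:2],XR),np.dot(o['position'][:2],DR)],4),'prongs',[(len(q),np.median(q).round(4)) for q in np.split(bs,np.where(np.diff(bs)>.02)[0]+1)],'tip',np.percentile(a[s],2))
E
python3 - <<'E'
from h import *
prongs('w14')
plan(rk(.535,.068,.226),rk(.606,.068,.226))
E
```

```text
tool a,b [0.5349 0.0683] prongs [(1298, np.float64(-0.0358)), (1123, np.float64(0.0657)), (899, np.float64(0.1685)), (594, np.float64(0.2727))] tip 0.5799822895312378
at [0.5385 0.0276 0.2264] psi -0.076 f [-1.  -0.1 -0.1] grip 0.0098 t 18.83 q6 1.49
t [0.01 0.04 0.04] r [-0.     0.001 -0.   ] rows 0.0 0.0
t [ 7.1 -0.  -0. ] r [0. 0. 0.] rows 1.7 0.0
```

View pics/w14.png

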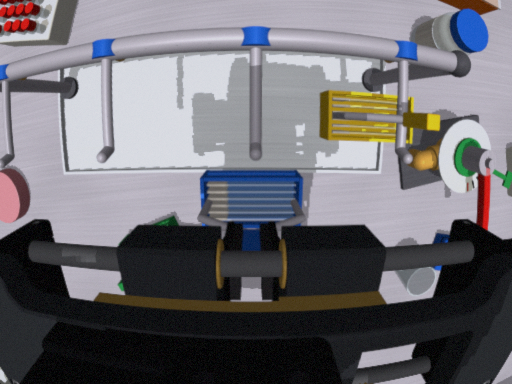

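Emit:
send_rows:
  deltas:
    - {"tx": 1.5,"ty": 0.1,"tz": 0,"rx": 0,"ry": 0,"rz": 0}
    - {"tx": 3,"ty": 0.1,"tz": 0,"rx": 0,"ry": 0,"rz": 0}
    - {"tx": 4.5,"ty": 0.1,"tz": 0,"rx": 0,"ry": 0,"rz": 0}
    - {"tx": 6,"ty": 0.1,"tz": 0,"rx": 0,"ry": 0,"rz": 0}
    - {"tx": 7.1,"ty": 0.1,"tz": 0,"rx": 0,"ry": 0,"rz": 0}

```text
time: 19.25
position: [0.6117, 0.0209, 0.2281]
tool_rot: [0.999, -0.038, 0.002, 0.0]
ft_force: [-0.4, -0.4, -3.0]
grip_width: 0.0102
```

Emit:
send_rows:
  deltas:
    - {"tx": 0,"ty": 0,"tz": 0,"rx": 0,"ry": 0,"rz": 0}
    - {"tx": 0,"ty": 0,"tz": 0,"rx": 0,"ry": 0,"rz": 0}

```text
time: 19.42
position: [0.61, 0.0211, 0.2273]
tool_rot: [0.999, -0.038, 0.0, 0.0]
ft_force: [0.2, 0.4, -2.1]
grip_width: 0.0095
```

Run:
```python
from h import *
plan(rk(.606,.067,.2065))
snap('wrist','w15')
```

```text
at [0.61   0.0211 0.2273] psi -0.076 f [ 0.2  0.4 -2.1] grip 0.0095 t 19.42 q6 1.5
t [-0.06  0.02  2.08] r [ 0.    -0.001 -0.   ] rows 0.5 0.0
```

View pics/w15.png

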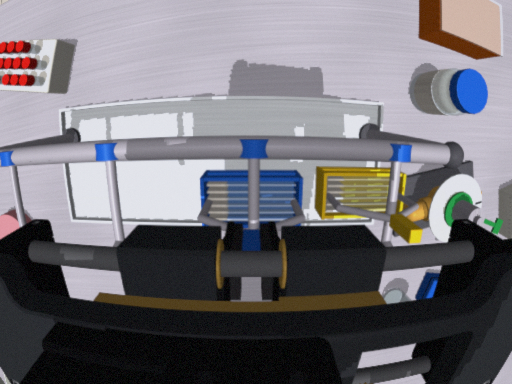

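Emit:
send_rows:
  deltas:
    - {"tx": 0,"ty": 0,"tz": 0.8,"rx": 0,"ry": 0,"rz": 0}
    - {"tx": 0,"ty": 0,"tz": 1.5,"rx": 0,"ry": 0,"rz": 0}
    - {"tx": 0,"ty": 0,"tz": 2,"rx": 0,"ry": 0,"rz": 0}
    - {"tx": 0,"ty": 0,"tz": 2,"rx": 0,"ry": 0,"rz": 0}
    - {"tx": 0,"ty": 0,"tz": 2,"rx": 0,"ry": 0,"rz": 0}

```text
time: 19.88
position: [0.6091, 0.02, 0.2062]
tool_rot: [0.999, -0.038, -0.001, 0.001]
ft_force: [-0.3, -3.0, -0.3]
grip_width: 0.0094
```

Emit:
send_rows:
  deltas:
    - {"tx": 0,"ty": 0,"tz": 0,"rx": 0,"ry": 0,"rz": 0}
    - {"tx": 0,"ty": 0,"tz": 0,"rx": 0,"ry": 0,"rz": 0}
    - {"tx": 0,"ty": 0,"tz": 0,"rx": 0,"ry": 0,"rz": 0}
    - {"tx": 0,"ty": 0,"tz": 0,"rx": 0,"ry": 0,"rz": 0}
    - {"tx": 0,"ty": 0,"tz": 0,"rx": 0,"ry": 0,"rz": 0}
  claw: 3.4

```text
time: 20.3
position: [0.6098, 0.0213, 0.2066]
tool_rot: [0.999, -0.038, 0.0, -0.0]
ft_force: [-0.2, 0.7, -0.1]
grip_width: 0.0315
```

Emit:
send_rows:
  deltas:
    - {"tx": 0,"ty": 0,"tz": -1.5,"rx": 0,"ry": 0,"rz": 0}
    - {"tx": 0,"ty": 0,"tz": -4,"rx": 0,"ry": 0,"rz": 0}
    - {"tx": 0,"ty": 0,"tz": -6.5,"rx": 0,"ry": 0,"rz": 0}
    - {"tx": 0,"ty": 0,"tz": -6.5,"rx": 0,"ry": 0,"rz": 0}

```text
time: 20.63
position: [0.6131, 0.0209, 0.277]
tool_rot: [0.999, -0.038, 0.005, 0.0]
ft_force: [0.5, -0.5, 1.1]
grip_width: 0.0338
```

Run:
```python
from h import *
plan((.49,.12,.27,.12),(.378,.155,.262,.32))
snap('wrist','w16')
c=snap('side','s16'); i=cv2.imread('pics/s16.png'); cv2.imwrite('pics/s16z.png',cv2.resize(i[110:285,170:320],None,fx=3.4,fy=3.4,interpolation=cv2.INTER_CUBIC))
```

```text
at [0.6131 0.0209 0.277 ] psi -0.076 f [ 0.5 -0.5  1.1] grip 0.0338 t 20.63 q6 1.5
t [-13.03  -8.95   0.56] r [ 0.001 -0.011 -0.196] rows 3.8 1.6
t [-10.7   -4.82   0.8 ] r [-0.   0.  -0.2] rows 2.8 1.6
```

View pics/s16z.png

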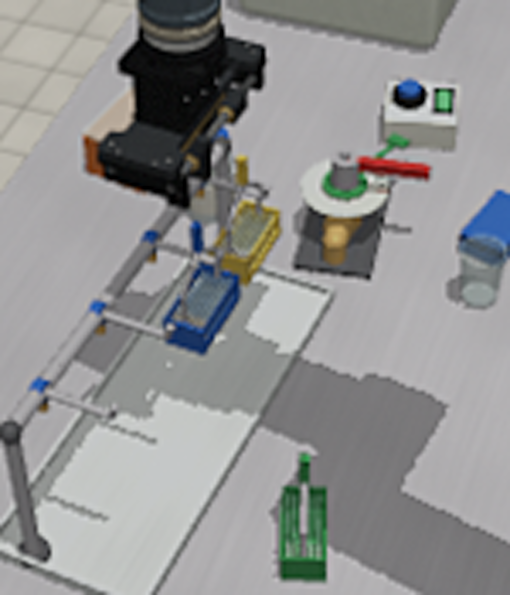

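Emit:
send_rows:
  deltas:
    - {"tx": -13,"ty": -9,"tz": 0.4,"rx": 0,"ry": 0,"rz": -0.196}
    - {"tx": -13,"ty": -9,"tz": 0.4,"rx": 0,"ry": 0,"rz": -0.196}
    - {"tx": -13,"ty": -9,"tz": 0.4,"rx": 0,"ry": 0,"rz": -0.196}
    - {"tx": -13,"ty": -9,"tz": 0.4,"rx": 0,"ry": 0,"rz": -0.196}
    - {"tx": -13,"ty": -9,"tz": 0.4,"rx": 0,"ry": 0,"rz": -0.196}
  claw: 6

```text
time: 21.15
position: [0.479, 0.1241, 0.2655]
tool_rot: [0.998, 0.062, -0.005, -0.001]
ft_force: [-1.2, -0.2, 0.8]
grip_width: 0.0569
```

Emit:
send_rows:
  deltas:
    - {"tx": -10.7,"ty": -4.8,"tz": 0.8,"rx": 0,"ry": 0,"rz": -0.2}
    - {"tx": -10.7,"ty": -4.8,"tz": 0.8,"rx": 0,"ry": 0,"rz": -0.2}
    - {"tx": -10.7,"ty": -4.8,"tz": 0.8,"rx": 0,"ry": 0,"rz": -0.2}
    - {"tx": -10.7,"ty": -4.8,"tz": 0.8,"rx": 0,"ry": 0,"rz": -0.2}
    - {"tx": -10.7,"ty": -4.8,"tz": 0.8,"rx": 0,"ry": 0,"rz": -0.2}

```text
time: 21.57
position: [0.3728, 0.1558, 0.2587]
tool_rot: [0.987, 0.16, -0.001, -0.0]
ft_force: [1.1, -0.5, 0.6]
grip_width: 0.0597
```

Emit:
send_rows:
  deltas:
    - {"tx": 0,"ty": 0,"tz": 0,"rx": 0,"ry": 0,"rz": 0}
    - {"tx": 0,"ty": 0,"tz": 0,"rx": 0,"ry": 0,"rz": 0}

```text
time: 21.73
position: [0.3768, 0.1553, 0.2596]
tool_rot: [0.987, 0.159, 0.001, 0.0]
ft_force: [-1.1, -0.9, 0.6]
grip_width: 0.0599
```

Run:
```python
from h import *
carriers('w17',('green',))
plan((.446,.1745,.17,.32),(.446,.1745,.108,.32))
```

```text
green 0.58 tray c [445.8 174.9] [44.5 84.1] yaw 18.3 0.319 lug 107 [0.4455 0.1751 0.1339] bailyaw 18.282536
at [0.3766 0.1552 0.2595] psi 0.319 f [0.2 0.9 0.9] grip 0.0601 t 21.83 q6 1.37
t [7.19 0.34 8.96] r [ 0.    -0.001 -0.001] rows 2.8 0.0
t [ 0.  -0.   6.2] r [0. 0. 0.] rows 1.5 0.0
```

View pics/w17.png

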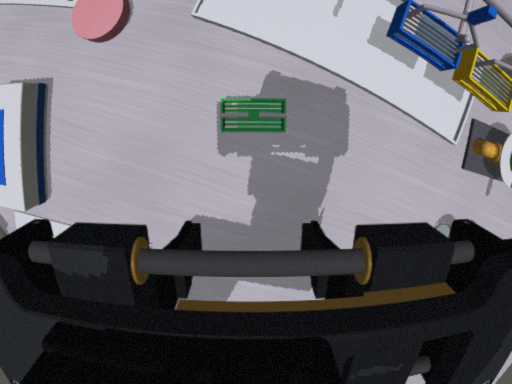

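Green sits at about (253,115) in the picture, squarely ahead; go down on it.

Emit:
send_rows:
  deltas:
    - {"tx": 3.5,"ty": 0.1,"tz": 4,"rx": 0,"ry": 0,"rz": 0}
    - {"tx": 7.2,"ty": 0.2,"tz": 7,"rx": 0,"ry": 0,"rz": 0}
    - {"tx": 7.2,"ty": 0.2,"tz": 8.9,"rx": 0,"ry": 0,"rz": 0}
    - {"tx": 7.2,"ty": 0.2,"tz": 8.9,"rx": 0,"ry": 0,"rz": 0}
    - {"tx": 7.2,"ty": 0.2,"tz": 8.9,"rx": 0,"ry": 0,"rz": 0}

```text
time: 22.25
position: [0.4437, 0.1758, 0.1685]
tool_rot: [0.987, 0.159, -0.003, -0.0]
ft_force: [-0.6, -1.1, -0.5]
grip_width: 0.0602
```

Run:
```python
from h import *
snap('wrist','w18')
plan((.446,.175,.17,.32),(.446,.175,.108,.32))
```

```text
at [0.4437 0.1759 0.17  ] psi 0.319 f [-0.6  0.2  0.8] grip 0.06 t 22.3 q6 1.39
t [0.19 0.16 0.  ] r [-0.     0.003 -0.001] rows 0.1 0.0
t [ 0.  -0.   6.2] r [0. 0. 0.] rows 1.5 0.0
```

View pics/w18.png

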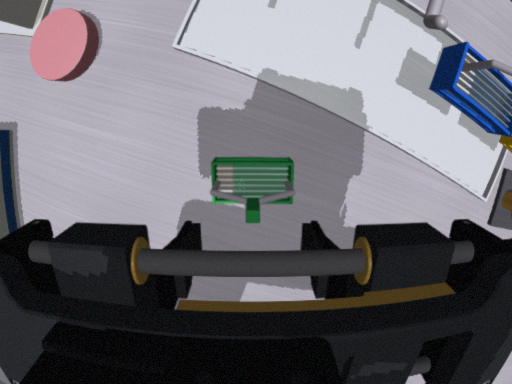

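Emit:
send_rows:
  deltas:
    - {"tx": 0.1,"ty": 0,"tz": 3,"rx": 0,"ry": 0,"rz": 0}
    - {"tx": 0.1,"ty": 0.1,"tz": 5.5,"rx": 0,"ry": 0,"rz": 0}
    - {"tx": 0.1,"ty": 0.1,"tz": 6.2,"rx": 0,"ry": 0,"rz": 0}
    - {"tx": 0.1,"ty": 0.1,"tz": 6.2,"rx": 0,"ry": 0,"rz": 0}
    - {"tx": 0.1,"ty": 0.1,"tz": 6.2,"rx": 0,"ry": 0,"rz": 0}

```text
time: 22.72
position: [0.4456, 0.1757, 0.11]
tool_rot: [0.987, 0.159, 0.001, 0.0]
ft_force: [0.6, 0.2, 0.0]
grip_width: 0.0603
```

Emit:
send_rows:
  deltas:
    - {"tx": 0,"ty": 0,"tz": 0,"rx": 0,"ry": 0,"rz": 0}
    - {"tx": 0,"ty": 0,"tz": 0,"rx": 0,"ry": 0,"rz": 0}
    - {"tx": 0,"ty": 0,"tz": 0,"rx": 0,"ry": 0,"rz": 0}
    - {"tx": 0,"ty": 0,"tz": 0,"rx": 0,"ry": 0,"rz": 0}
    - {"tx": 0,"ty": 0,"tz": 0,"rx": 0,"ry": 0,"rz": 0}
  claw: 0
  squeeze: 20

```text
time: 23.13
position: [0.4455, 0.1757, 0.1091]
tool_rot: [0.987, 0.159, 0.0, 0.0]
ft_force: [0.1, 0.4, -0.0]
grip_width: 0.0344
```

Emit:
send_rows:
  deltas:
    - {"tx": 0,"ty": 0,"tz": 0,"rx": 0,"ry": 0,"rz": 0}
    - {"tx": 0,"ty": 0,"tz": 0,"rx": 0,"ry": 0,"rz": 0}
    - {"tx": 0,"ty": 0,"tz": 0,"rx": 0,"ry": 0,"rz": 0}
    - {"tx": 0,"ty": 0,"tz": 0,"rx": 0,"ry": 0,"rz": 0}
    - {"tx": 0,"ty": 0,"tz": 0,"rx": 0,"ry": 0,"rz": 0}

```text
time: 23.55
position: [0.4451, 0.1756, 0.1084]
tool_rot: [0.987, 0.159, -0.0, -0.0]
ft_force: [0.2, -1.1, -1.0]
grip_width: 0.0096
```

Run:
```python
from h import *
plan((.4455,.1752,.26,.32),rk(.535,.277,.26),rk(.535,.277,.226),rk(.606,.277,.226))
```

```text
at [0.4451 0.1756 0.1084] psi 0.32 f [ 0.2 -1.1 -1. ] grip 0.0096 t 23.55 q6 1.39
t [  0.02   0.05 -15.16] r [-0.  0. -0.] rows 3.6 0.0
t [12.24 -2.31 -0.  ] r [-0.    -0.     0.396] rows 3.0 3.2
t [-0.  -0.   3.4] r [0. 0. 0.] rows 0.8 0.0
t [ 7.1 -0.  -0. ] r [0. 0. 0.] rows 1.7 0.0
```

Emit:
send_rows:
  deltas:
    - {"tx": 0,"ty": 0,"tz": -2,"rx": 0,"ry": 0,"rz": 0}
    - {"tx": 0,"ty": 0,"tz": -5.5,"rx": 0,"ry": 0,"rz": 0}
    - {"tx": 0,"ty": 0,"tz": -9.5,"rx": 0,"ry": 0,"rz": 0}
    - {"tx": 0,"ty": 0,"tz": -13,"rx": 0,"ry": 0,"rz": 0}
    - {"tx": 0,"ty": 0,"tz": -15.2,"rx": 0,"ry": 0,"rz": 0}

```text
time: 23.97
position: [0.4464, 0.1759, 0.2639]
tool_rot: [0.987, 0.159, 0.002, 0.0]
ft_force: [0.3, 0.2, -1.6]
grip_width: 0.0096
```

Emit:
send_rows:
  deltas:
    - {"tx": 2.5,"ty": -0.5,"tz": 0,"rx": 0,"ry": 0,"rz": 0.08}
    - {"tx": 5,"ty": -1,"tz": 0,"rx": 0,"ry": 0,"rz": 0.16}
    - {"tx": 7.5,"ty": -1.5,"tz": 0,"rx": 0,"ry": 0,"rz": 0.24}
    - {"tx": 10,"ty": -2,"tz": 0,"rx": 0,"ry": 0,"rz": 0.32}
    - {"tx": 12.2,"ty": -2.3,"tz": 0,"rx": 0,"ry": 0,"rz": 0.396}

```text
time: 24.38
position: [0.5547, 0.2367, 0.2602]
tool_rot: [0.999, -0.04, -0.0, -0.0]
ft_force: [0.5, 0.5, -1.1]
grip_width: 0.0099
```

Emit:
send_rows:
  deltas:
    - {"tx": 0,"ty": 0,"tz": 1.8,"rx": 0,"ry": 0,"rz": 0}
    - {"tx": 0,"ty": 0,"tz": 3.4,"rx": 0,"ry": 0,"rz": 0}
    - {"tx": 0,"ty": 0,"tz": 3.4,"rx": 0,"ry": 0,"rz": 0}
    - {"tx": 0,"ty": 0,"tz": 3.4,"rx": 0,"ry": 0,"rz": 0}
    - {"tx": 0,"ty": 0,"tz": 3.4,"rx": 0,"ry": 0,"rz": 0}

```text
time: 24.8
position: [0.5539, 0.2358, 0.2269]
tool_rot: [0.999, -0.038, 0.0, -0.0]
ft_force: [-0.2, 0.6, -1.4]
grip_width: 0.0095
```

Run:
```python
from h import *
prongs('w19')
plan(rk(.535,.277,.226),rk(.606,.277,.226))
```

```text
tool a,b [0.5348 0.2772] prongs [(895, np.float64(0.0695)), (884, np.float64(0.1725)), (1063, np.float64(0.2757))] tip 0.5801220824015563
at [0.5543 0.2359 0.2274] psi -0.076 f [ 0.9  0.4 -0.8] grip 0.0099 t 24.85 q6 1.86
t [0.02 0.02 0.14] r [-0.    -0.001 -0.   ] rows 0.0 0.0
t [ 7.1 -0.  -0. ] r [0. 0. 0.] rows 1.7 0.0
```

View pics/w19.png

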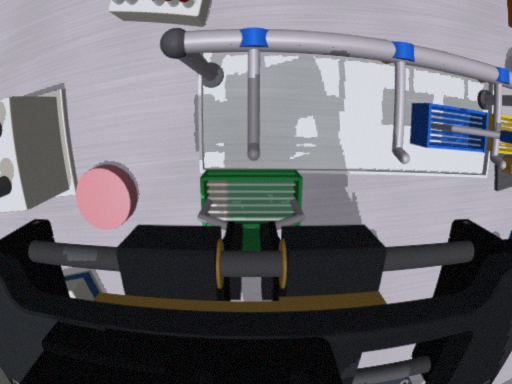

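Prong at u≈254, nearly centred. Go in.

Emit:
send_rows:
  deltas:
    - {"tx": 1.5,"ty": 0.1,"tz": 0,"rx": 0,"ry": 0,"rz": 0}
    - {"tx": 3,"ty": 0.1,"tz": 0,"rx": 0,"ry": 0,"rz": 0}
    - {"tx": 4.5,"ty": 0.1,"tz": 0,"rx": 0,"ry": 0,"rz": 0}
    - {"tx": 6,"ty": 0.1,"tz": 0,"rx": 0,"ry": 0,"rz": 0}
    - {"tx": 7.1,"ty": 0.1,"tz": 0,"rx": 0,"ry": 0,"rz": 0}

```text
time: 25.27
position: [0.6265, 0.2293, 0.2282]
tool_rot: [0.999, -0.038, 0.002, -0.0]
ft_force: [1.2, 0.6, -1.5]
grip_width: 0.0097
```

Emit:
send_rows:
  deltas:
    - {"tx": 0,"ty": 0,"tz": 0,"rx": 0,"ry": 0,"rz": 0}
    - {"tx": 0,"ty": 0,"tz": 0,"rx": 0,"ry": 0,"rz": 0}

```text
time: 25.43
position: [0.6248, 0.2293, 0.2274]
tool_rot: [0.999, -0.038, 0.0, -0.0]
ft_force: [0.2, -0.3, -0.8]
grip_width: 0.0097
```

Run:
```python
from h import *
plan(rk(.606,.276,.2075))
snap('wrist','w20')
```

```text
at [0.6248 0.2293 0.2274] psi -0.077 f [ 0.2 -0.3 -0.8] grip 0.0097 t 25.43 q6 1.83
t [0.03 0.   1.99] r [-0.    -0.001 -0.001] rows 0.5 0.0
```

View pics/w20.png

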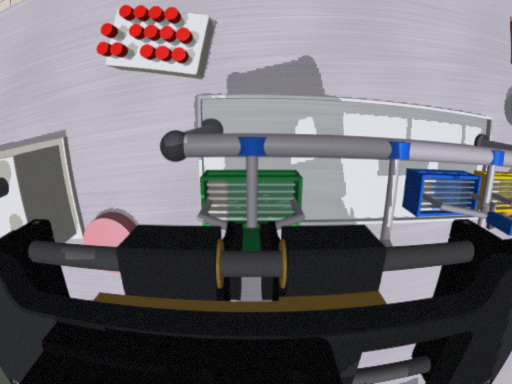

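Emit:
send_rows:
  deltas:
    - {"tx": 0,"ty": 0,"tz": 0.8,"rx": 0,"ry": 0,"rz": 0}
    - {"tx": 0,"ty": 0,"tz": 1.5,"rx": 0,"ry": 0,"rz": 0}
    - {"tx": 0,"ty": 0,"tz": 2,"rx": 0,"ry": 0,"rz": 0}
    - {"tx": 0,"ty": 0,"tz": 2,"rx": 0,"ry": 0,"rz": 0}
    - {"tx": 0,"ty": 0,"tz": 2,"rx": 0,"ry": 0,"rz": 0}

```text
time: 25.9
position: [0.6237, 0.2291, 0.2068]
tool_rot: [0.999, -0.038, -0.001, 0.001]
ft_force: [-2.5, -1.6, 3.9]
grip_width: 0.0098
```

Emit:
send_rows:
  deltas:
    - {"tx": 0,"ty": 0,"tz": 0,"rx": 0,"ry": 0,"rz": 0}
    - {"tx": 0,"ty": 0,"tz": 0,"rx": 0,"ry": 0,"rz": 0}
    - {"tx": 0,"ty": 0,"tz": 0,"rx": 0,"ry": 0,"rz": 0}
    - {"tx": 0,"ty": 0,"tz": 0,"rx": 0,"ry": 0,"rz": 0}
    - {"tx": 0,"ty": 0,"tz": 0,"rx": 0,"ry": 0,"rz": 0}
  claw: 3.4

```text
time: 26.32
position: [0.6245, 0.2295, 0.2062]
tool_rot: [0.999, -0.038, -0.0, -0.0]
ft_force: [-0.2, -0.3, -0.2]
grip_width: 0.0316
```

Emit:
send_rows:
  deltas:
    - {"tx": 0,"ty": 0,"tz": -1.5,"rx": 0,"ry": 0,"rz": 0}
    - {"tx": 0,"ty": 0,"tz": -4,"rx": 0,"ry": 0,"rz": 0}
    - {"tx": 0,"ty": 0,"tz": -6.5,"rx": 0,"ry": 0,"rz": 0}
    - {"tx": 0,"ty": 0,"tz": -6.5,"rx": 0,"ry": 0,"rz": 0}

```text
time: 26.65
position: [0.6278, 0.2302, 0.2773]
tool_rot: [0.999, -0.038, 0.005, -0.001]
ft_force: [1.2, 0.0, 0.3]
grip_width: 0.0336
```

Run:
```python
from h import *
plan((.5,.12,.28,-.076),(.45,-.06,.28,-.076),(.44,-.20,.28,.0))
for n in ['top','side']:
    c=snap(n,n+'20'); W=cloud(c);H=W[...,2]
    for col in ['green','blue','yellow']:
        r=robot.outline_of('carrier_'+col,n)
        if r:
            w=W[r[0]['pixels']]; t=w[(w[:,2]>.215)&(w[:,2]<.24)]
            print(n,col,'lug top z',np.nanmax(w[:,2]).round(4),'ab',(np.nanmean(t[:,:2],0)@np.array([XR,DR]).T).round(4),len(t))
i=cv2.imread('pics/side20.png'); cv2.imwrite('pics/s20z.png',cv2.resize(i[110:285,170:320],None,fx=3.4,fy=3.4,interpolation=cv2.INTER_CUBIC))
```

```text
at [0.6278 0.2302 0.2773] psi -0.076 f [1.2 0.  0.3] grip 0.0336 t 26.65 q6 1.83
t [-11.9   11.96  -0.43] r [-0.003 -0.011 -0.   ] rows 4.0 0.1
t [-3.62 18.33  0.  ] r [0. 0. 0.] rows 4.5 0.0
t [ 0.07 14.04  0.  ] r [ 0.     0.    -0.076] rows 3.4 0.6
top green lug top z 0.6432 ab [nan nan] 0
top blue lug top z 0.2372 ab [0.6033 0.0684] 14
top yellow lug top z 0.24 ab [ 0.605  -0.0361] 11
side green lug top z 0.2351 ab [0.602  0.2805] 22
side blue lug top z 0.2325 ab [ 0.6051 -0.0335] 15
side yellow lug top z 0.2342 ab [ 0.6052 -0.0346] 20<stdin>:9: RuntimeWarning: Mean of empty slice
```

View pics/s20z.png

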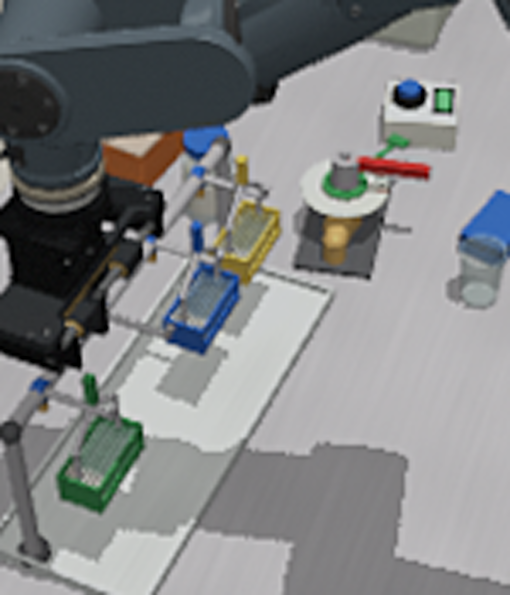

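Emit:
send_rows:
  deltas:
    - {"tx": -11.9,"ty": 12,"tz": -0.5,"rx": 0,"ry": 0,"rz": 0}
    - {"tx": -11.9,"ty": 12,"tz": -0.5,"rx": 0,"ry": 0,"rz": 0}
    - {"tx": -11.9,"ty": 12,"tz": -0.5,"rx": 0,"ry": 0,"rz": 0}
    - {"tx": -11.9,"ty": 12,"tz": -0.5,"rx": 0,"ry": 0,"rz": 0}
    - {"tx": -11.9,"ty": 12,"tz": -0.5,"rx": 0,"ry": 0,"rz": 0}
  claw: 0

```text
time: 27.47
position: [0.4886, 0.116, 0.2749]
tool_rot: [0.999, -0.039, -0.006, 0.001]
ft_force: [-0.7, -0.5, -0.5]
grip_width: 0.0089
```

Emit:
send_rows:
  deltas:
    - {"tx": -3.6,"ty": 18,"tz": 0,"rx": 0,"ry": 0,"rz": -0.5}
    - {"tx": -3.6,"ty": 18,"tz": 0,"rx": 0,"ry": 0,"rz": -0.5}
    - {"tx": -3.6,"ty": 18,"tz": 0,"rx": 0,"ry": 0,"rz": -0.5}
    - {"tx": -3.6,"ty": 18,"tz": 0,"rx": 0,"ry": 0,"rz": -0.5}
    - {"tx": -3.6,"ty": 18,"tz": 0,"rx": 0,"ry": 0,"rz": -0.5}

```text
time: 27.88
position: [0.447, -0.0588, 0.2764]
tool_rot: [0.977, 0.213, 0.0, -0.0]
ft_force: [0.4, -0.4, 0.4]
grip_width: 0.0002
```

Run:
```python
from h import *
plan((.476,-.232,.28,.9),(.476,-.232,.088,.9))
```

```text
at [ 0.447  -0.0588  0.2764] psi 0.43 f [ 0.4 -0.4  0.4] grip 0.0002 t 27.88 q6 0.76
t [-4.58 16.95 -0.36] r [ 0.    -0.001 -0.47 ] rows 4.2 3.8
t [ 0.  -0.  19.2] r [0. 0. 0.] rows 4.6 0.0
```

Emit:
send_rows:
  deltas:
    - {"tx": -4.6,"ty": 17,"tz": 0,"rx": 0,"ry": 0,"rz": -0.47}
    - {"tx": -4.6,"ty": 17,"tz": 0,"rx": 0,"ry": 0,"rz": -0.47}
    - {"tx": -4.6,"ty": 17,"tz": 0,"rx": 0,"ry": 0,"rz": -0.47}
    - {"tx": -4.6,"ty": 17,"tz": 0,"rx": 0,"ry": 0,"rz": -0.47}
    - {"tx": -4.6,"ty": 17,"tz": 0,"rx": 0,"ry": 0,"rz": -0.47}

```text
time: 28.3
position: [0.4765, -0.2372, 0.2764]
tool_rot: [0.901, 0.433, 0.0, 0.002]
ft_force: [0.1, 0.0, -0.4]
grip_width: 0.0002
```

Emit:
send_rows:
  deltas:
    - {"tx": 0,"ty": 0,"tz": 0,"rx": 0,"ry": 0,"rz": 0}
    - {"tx": 0,"ty": 0,"tz": 0,"rx": 0,"ry": 0,"rz": 0}

```text
time: 28.47
position: [0.4751, -0.2325, 0.2758]
tool_rot: [0.902, 0.431, -0.0, -0.001]
ft_force: [-1.0, 0.4, -0.0]
grip_width: 0.0005
```

Run:
```python
from h import *
plan((.476,-.232,.13,.9),(.476,-.232,.088,.9))
valve('w21',ax=(.546,-.262))
```

```text
at [ 0.4751 -0.2325  0.2758] psi 0.891 f [-1.   0.4 -0. ] grip 0.0005 t 28.47 q6 0.01
t [ 0.08  0.06 14.58] r [-0.002 -0.001 -0.009] rows 3.5 0.1
t [ 0.  -0.   4.2] r [0. 0. 0.] rows 1.0 0.0
lever 775 angle 0.141 pt [ 0.4988 -0.2668]
ring centre [ 0.5497 -0.2679]
pointer 321 angle 1.234 pt [ 0.5202 -0.3376] from ax 1.242
```

View pics/w21.png

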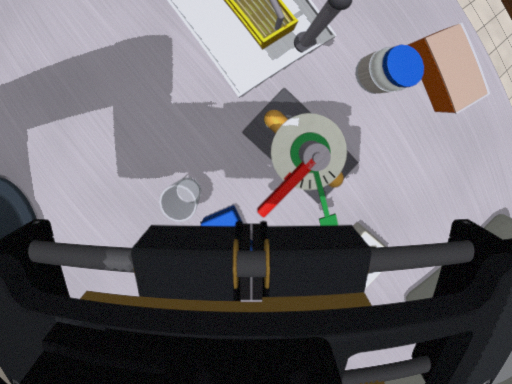

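Emit:
send_rows:
  deltas:
    - {"tx": 0.1,"ty": 0,"tz": 4,"rx": 0,"ry": 0,"rz": 0}
    - {"tx": 0.1,"ty": 0,"tz": 8,"rx": 0,"ry": 0,"rz": 0}
    - {"tx": 0.1,"ty": 0,"tz": 12,"rx": 0,"ry": 0,"rz": 0}
    - {"tx": 0.1,"ty": 0,"tz": 14.5,"rx": 0,"ry": 0,"rz": 0}

```text
time: 28.85
position: [0.4739, -0.2274, 0.1287]
tool_rot: [0.901, 0.433, -0.001, -0.002]
ft_force: [0.3, 0.1, -0.8]
grip_width: 0.0004
```

Emit:
send_rows:
  deltas:
    - {"tx": 0,"ty": 0,"tz": 2,"rx": 0,"ry": 0,"rz": 0}
    - {"tx": 0,"ty": 0,"tz": 4,"rx": 0,"ry": 0,"rz": 0}
    - {"tx": 0,"ty": 0,"tz": 4.2,"rx": 0,"ry": 0,"rz": 0}
    - {"tx": 0,"ty": 0,"tz": 4.2,"rx": 0,"ry": 0,"rz": 0}
    - {"tx": 0,"ty": 0,"tz": 4.2,"rx": 0,"ry": 0,"rz": 0}

```text
time: 29.27
position: [0.4763, -0.2302, 0.0904]
tool_rot: [0.902, 0.433, 0.0, 0.0]
ft_force: [0.6, -0.4, -0.2]
grip_width: 0.0003
```

Run:
```python
from h import *
plan((.477,-.2657,.088,.9),(.4812,-.2859,.088,.9),(.4891,-.3011,.088,.9),(.4956,-.3092,.088,.9))
```

```text
at [ 0.4763 -0.2302  0.0904] psi 0.895 f [ 0.6 -0.4 -0.2] grip 0.0003 t 29.27 q6 0.01
t [-2.72  2.28  0.24] r [ 0.001 -0.    -0.005] rows 0.9 0.0
t [-1.32  1.58  0.  ] r [0. 0. 0.] rows 0.5 0.0
t [-0.7   1.56  0.  ] r [0. 0. 0.] rows 0.4 0.0
t [-0.23  1.01  0.  ] r [0. 0. 0.] rows 0.2 0.0
```

Emit:
send_rows:
  deltas:
    - {"tx": -0.9,"ty": 0.8,"tz": 0.2,"rx": 0,"ry": 0,"rz": 0}
    - {"tx": -1.8,"ty": 1.5,"tz": 0.2,"rx": 0,"ry": 0,"rz": 0}
    - {"tx": -2.7,"ty": 2.3,"tz": 0.2,"rx": 0,"ry": 0,"rz": 0}
    - {"tx": -3.4,"ty": 3.1,"tz": 0.2,"rx": 0,"ry": 0,"rz": 0}
    - {"tx": -4,"ty": 3.9,"tz": 0.2,"rx": 0,"ry": 0,"rz": 0}

```text
time: 29.68
position: [0.4808, -0.2876, 0.0879]
tool_rot: [0.902, 0.432, 0.0, -0.001]
ft_force: [0.1, 4.0, 0.1]
grip_width: 0.0006
```

Emit:
send_rows:
  deltas:
    - {"tx": -0.2,"ty": 0.5,"tz": 0,"rx": 0,"ry": 0,"rz": 0}
    - {"tx": -0.4,"ty": 1,"tz": 0,"rx": 0,"ry": 0,"rz": 0}
    - {"tx": -0.7,"ty": 1.4,"tz": 0,"rx": 0,"ry": 0,"rz": 0}
    - {"tx": -0.7,"ty": 1.4,"tz": 0,"rx": 0,"ry": 0,"rz": 0}

```text
time: 30.02
position: [0.4879, -0.3022, 0.0874]
tool_rot: [0.902, 0.432, -0.0, 0.001]
ft_force: [-1.3, -0.1, 0.6]
grip_width: 0.0001
```

Run:
```python
from h import *
plan((.4891,-.3011,.088,.9),(.4956,-.3092,.088,.9),(.502,-.318,.088,.9))
valve('w22',ax=(.546,-.262))
```

```text
at [ 0.4879 -0.3022  0.0874] psi 0.894 f [-1.3 -0.1  0.6] grip 0.0001 t 30.02 q6 -0.07
t [ 0.15  0.02 -0.06] r [ 0.001  0.001 -0.006] rows 0.0 0.1
t [-0.23  1.01  0.  ] r [0. 0. 0.] rows 0.2 0.0
t [-0.29  1.05  0.  ] r [0. 0. 0.] rows 0.3 0.0
lever 1872 angle 0.817 pt [ 0.5261 -0.285 ]
ring centre [ 0.5504 -0.2676]
pointer 390 angle 1.216 pt [ 0.5281 -0.3166] from ax 1.254
```

View pics/w22.png

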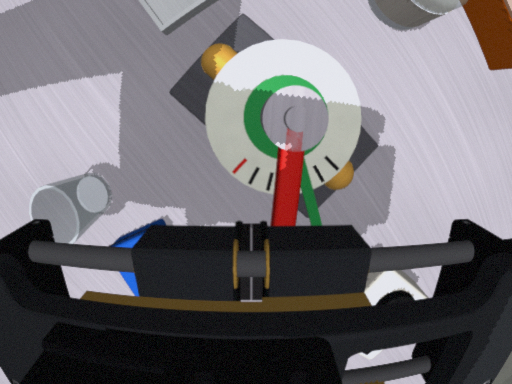

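Emit:
send_rows:
  deltas:
    - {"tx": 0,"ty": 0.5,"tz": 0,"rx": 0,"ry": 0,"rz": 0}
    - {"tx": 0,"ty": 1,"tz": 0,"rx": 0,"ry": 0,"rz": 0}
    - {"tx": 0.1,"ty": 1.5,"tz": 0,"rx": 0,"ry": 0,"rz": 0}
    - {"tx": 0.1,"ty": 2,"tz": 0,"rx": 0,"ry": 0,"rz": 0}
    - {"tx": 0.1,"ty": 2,"tz": 0,"rx": 0,"ry": 0,"rz": 0}

```text
time: 30.48
position: [0.504, -0.3133, 0.0873]
tool_rot: [0.902, 0.432, -0.0, 0.0]
ft_force: [-2.5, -0.5, -0.9]
grip_width: 0.0002
```

Run:
```python
from h import *
plan()
valve('w23',ax=(.546,-.262))
```

```text
at [ 0.504  -0.3133  0.0873] psi 0.894 f [-2.5 -0.5 -0.9] grip 0.0002 t 30.48 q6 -0.07
lever 2012 angle 1.121 pt [ 0.5363 -0.2884]
ring centre [ 0.5493 -0.2606]
pointer 27 angle 1.154 pt [ 0.5284 -0.324 ] from ax 1.294
```

View pics/w23.png

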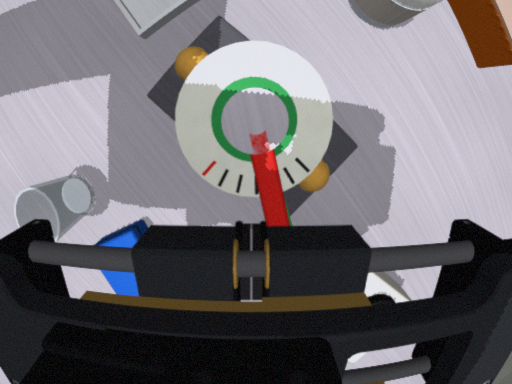

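Emit:
send_rows:
  deltas:
    - {"tx": 0,"ty": 0.3,"tz": 0,"rx": 0,"ry": 0,"rz": 0}
    - {"tx": 0,"ty": 0.6,"tz": 0,"rx": 0,"ry": 0,"rz": 0}
    - {"tx": 0,"ty": 0.6,"tz": 0,"rx": 0,"ry": 0,"rz": 0}

```text
time: 30.78
position: [0.5088, -0.316, 0.0874]
tool_rot: [0.902, 0.432, 0.0, -0.0]
ft_force: [-2.5, 1.5, -1.3]
grip_width: 0.0005
```

Emit:
send_rows:
  deltas:
    - {"tx": 0,"ty": -1,"tz": 0,"rx": 0,"ry": 0,"rz": 0}
    - {"tx": 0,"ty": -1.8,"tz": 0,"rx": 0,"ry": 0,"rz": 0}
    - {"tx": -2,"ty": -2,"tz": -4,"rx": 0,"ry": 0,"rz": 0}
    - {"tx": -4,"ty": -2,"tz": -8,"rx": 0,"ry": 0,"rz": 0}
    - {"tx": -5,"ty": -2,"tz": -12,"rx": 0,"ry": 0,"rz": 0}

```text
time: 31.2
position: [0.462, -0.3423, 0.2028]
tool_rot: [0.902, 0.432, -0.0, 0.0]
ft_force: [0.7, -1.7, 0.8]
grip_width: 0.0005
```

Emit:
send_rows:
  deltas:
    - {"tx": 0,"ty": 0,"tz": 0,"rx": 0,"ry": 0,"rz": 0}
    - {"tx": 0,"ty": 0,"tz": 0,"rx": 0,"ry": 0,"rz": 0}
    - {"tx": 0,"ty": 0,"tz": 0,"rx": 0,"ry": 0,"rz": 0}

```text
time: 31.45
position: [0.4628, -0.3416, 0.2025]
tool_rot: [0.902, 0.432, 0.0, 0.001]
ft_force: [-1.1, 0.5, -1.5]
grip_width: 0.0005
```

Run:
```python
from h import *
plan()
valve('w24',ax=(.546,-.262))
i=cv2.imread('pics/w24.png');cv2.imwrite('pics/w24z.png',cv2.resize(i[60:240,170:370],None,fx=3.2,fy=3.2,interpolation=cv2.INTER_CUBIC))
c=snap('top','t24');i=cv2.imread('pics/t24.png');cv2.imwrite('pics/t24z.png',cv2.resize(i[160:210,310:410],None,fx=8,fy=8,interpolation=cv2.INTER_CUBIC))
```

```text
at [ 0.4628 -0.3416  0.2025] psi 0.894 f [-1.1  0.5 -1.5] grip 0.0005 t 31.45 q6 -0.15
lever 1229 angle 1.213 pt [ 0.5303 -0.3111]
ring centre [ 0.5496 -0.2606]
pointer 171 angle 2.127 pt [ 0.5092 -0.3514] from ax 1.18
```

View pics/w24z.png

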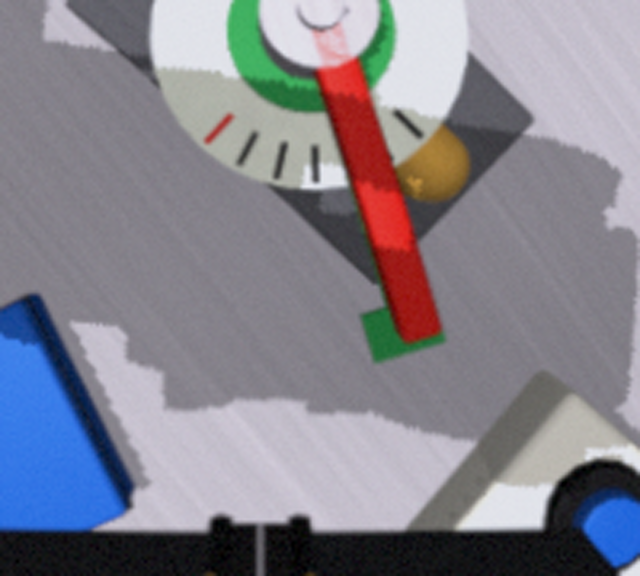

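View pics/t24z.png

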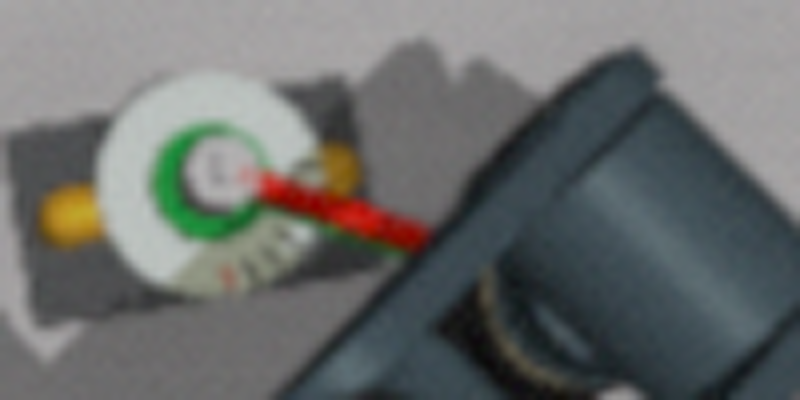

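Run:
```python
from h import *
c,W=wsnap('w25'); 
def blue(c,W):
    rgb=c['color'].astype(int); m=(rgb[...,2]>rgb[...,0]+50)&(rgb[...,2]>rgb[...,1]+30)&(np.hypot(W[...,0]-.54,W[...,1]+.458)<.05)&(W[...,2]>.04)
    w=W[m]; return len(w),w.min(0).round(4),w.max(0).round(4),np.median(w,0).round(4)
print(blue(c,W))
for n in ['top','side']:
    c=snap(n,n+'25'); print(n,blue(c,cloud(c))) if True else 0
    print([(round(q['p'],2),ray_h(c,*q['xy'],.063).round(4)) for q in robot.tip_of('start_top',n)[:2]])
plan((.5,-.52,.2,.894),(.541,-.46,.12,.894),(.541,-.46,.068,.894))
```

```text
(413, array([ 0.522 , -0.4787,  0.0558]), array([ 0.5468, -0.4448,  0.0694]), array([ 0.5331, -0.4564,  0.0668]))Traceback (most recent call last):
  File "<stdin>", line 8, in <module>
  File "<stdin>", line 5, in blue
    return umr_minimum(a, axis, None, out, keepdims, initial, where)
ValueError: zero-size array to reduction operation minimum which has no identity
```

Run:
```python
from h import *
plan((.485,-.53,.2,.894))
```

```text
at [ 0.4622 -0.3405  0.2006] psi 0.894 f [ 0.1 -0.6 -0.2] grip 0.0005 t 31.65 q6 -0.15
t [-1.335e+01  1.364e+01  1.000e-02] r [-0.003 -0.001  0.   ] rows 4.6 0.0
```

Emit:
send_rows:
  deltas:
    - {"tx": -13.3,"ty": 13.6,"tz": 0,"rx": 0,"ry": 0,"rz": 0}
    - {"tx": -13.3,"ty": 13.6,"tz": 0,"rx": 0,"ry": 0,"rz": 0}
    - {"tx": -13.3,"ty": 13.6,"tz": 0,"rx": 0,"ry": 0,"rz": 0}
    - {"tx": -13.3,"ty": 13.6,"tz": 0,"rx": 0,"ry": 0,"rz": 0}
    - {"tx": -13.3,"ty": 13.6,"tz": 0,"rx": 0,"ry": 0,"rz": 0}

```text
time: 32.07
position: [0.4853, -0.5347, 0.2004]
tool_rot: [0.902, 0.432, -0.0, 0.001]
ft_force: [0.4, 0.2, -0.5]
grip_width: 0.0002
```

Emit:
send_rows:
  deltas:
    - {"tx": 0,"ty": 0,"tz": 0,"rx": 0,"ry": 0,"rz": 0}
    - {"tx": 0,"ty": 0,"tz": 0,"rx": 0,"ry": 0,"rz": 0}
    - {"tx": 0,"ty": 0,"tz": 0,"rx": 0,"ry": 0,"rz": 0}

```text
time: 32.32
position: [0.4849, -0.5287, 0.2004]
tool_rot: [0.902, 0.432, -0.0, -0.002]
ft_force: [0.8, 0.4, -1.2]
grip_width: 0.0007
```

Run:
```python
from h import *
c,W=wsnap('w26'); rgb=c['color'].astype(int); m=(rgb[...,2]>rgb[...,0]+50)&(rgb[...,2]>rgb[...,1]+30)&(np.hypot(W[...,0]-.54,W[...,1]+.458)<.05)&(W[...,2]>.04)
w=W[m]; t=w[w[:,2]>.06]; print(len(t),t.min(0).round(4),t.max(0).round(4),t.mean(0).round(4))
plan((.538,-.459,.12,.894))
valve('w26b',ax=(.5496,-.26))
for n in ['top','side']:
    c=snap(n,n+'26');W=cloud(c);H=W[...,2]
    q=W[(H>.095)&(H<.112)&(np.hypot(W[...,0]-.5496,W[...,1]+.26)<.11)&(np.hypot(W[...,0]-.5496,W[...,1]+.26)>.035)]
    l=cv2.fitLine(q[:,:2].astype(np.float32),cv2.DIST_HUBER,0,.01,.01).ravel(); print(n,'lever',len(q),np.arctan(l[1]/l[0]))
i=cv2.imread('pics/top26.png');cv2.imwrite('pics/t26z.png',cv2.resize(i[160:210,310:410],None,fx=8,fy=8,interpolation=cv2.INTER_CUBIC))
```

```text
580 [ 0.5182 -0.4727  0.0629] [ 0.5456 -0.4459  0.0691] [ 0.5319 -0.4594  0.0667]
at [ 0.4852 -0.5284  0.201 ] psi 0.895 f [ 0.7 -0.2  0.4] grip 0.0006 t 32.37 q6 -0.31
t [ 8.71 -0.19  8.11] r [-0.003 -0.001  0.001] rows 2.9 0.0
lever 391 angle 1.252 pt [ 0.5213 -0.3394]Traceback (most recent call last):
  File "<stdin>", line 5, in <module>
  File "h.py", line 48, in valve
    rg=g[r<.04]; print('ring centre',((rg[:,:2].min(0)+rg[:,:2].max(0))/2).round(4))
                                       ~~~~~~~~~~~~^^^
    return umr_minimum(a, axis, None, out, keepdims, initial, where)
ValueError: zero-size array to reduction operation minimum which has no identity
```

View pics/w26.png

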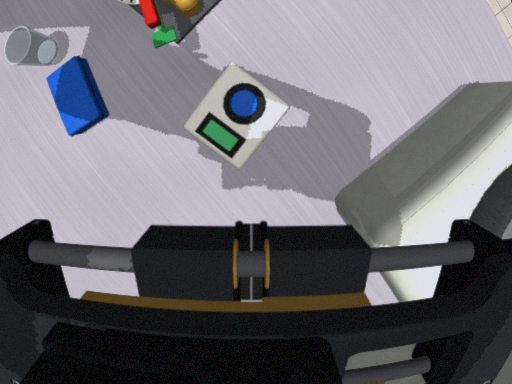

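Run:
```python
from h import *
for n in ['top','side']:
    c=snap(n,n+'27');W=cloud(c);H=W[...,2]; rgb=c['color'].astype(int)
    R=np.hypot(W[...,0]-.545,W[...,1]+.262)
    m=(rgb[...,0]>rgb[...,1]+80)&(rgb[...,0]>rgb[...,2]+80)&(H>.09)&(R<.11); q=W[m]
    l=cv2.fitLine(q[:,:2].astype(np.float32),cv2.DIST_HUBER,0,.01,.01).ravel(); print(n,'lever',len(q),np.arctan(l[1]/l[0]).round(3),l[2:].round(4))
i=cv2.imread('pics/top27.png');cv2.imwrite('pics/t27z.png',cv2.resize(i[160:210,310:410],None,fx=8,fy=8,interpolation=cv2.INTER_CUBIC))
i=cv2.imread('pics/side27.png');cv2.imwrite('pics/s27z.png',cv2.resize(i[120:200,230:330],None,fx=6,fy=6,interpolation=cv2.INTER_CUBIC))
plan((.533,-.459,.12,.894),(.533,-.459,.066,.894))
```

```text
top lever 50 1.23 [ 0.5268 -0.316 ]
side lever 44 1.235 [ 0.5244 -0.3154]
at [ 0.4855 -0.5288  0.2022] psi 0.895 f [-0.  -0.1  0.7] grip 0.0003 t 32.52 q6 -0.31
t [ 8.41 -0.66  8.23] r [-0.001 -0.     0.001] rows 2.8 0.0
t [ 0.  -0.   5.4] r [0. 0. 0.] rows 1.3 0.0
```

View pics/t27z.png

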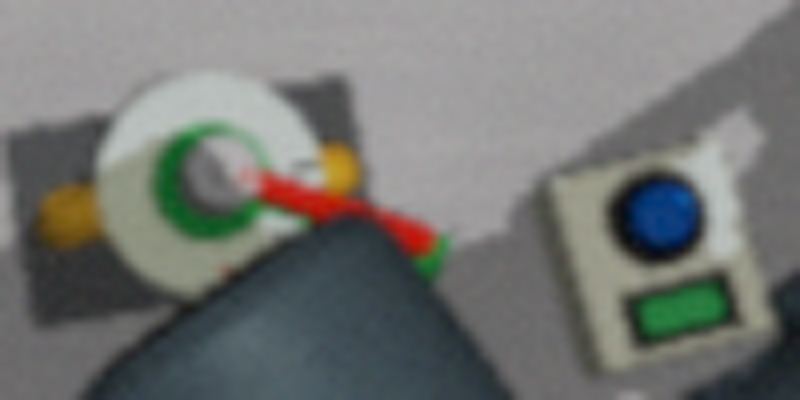

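View pics/s27z.png

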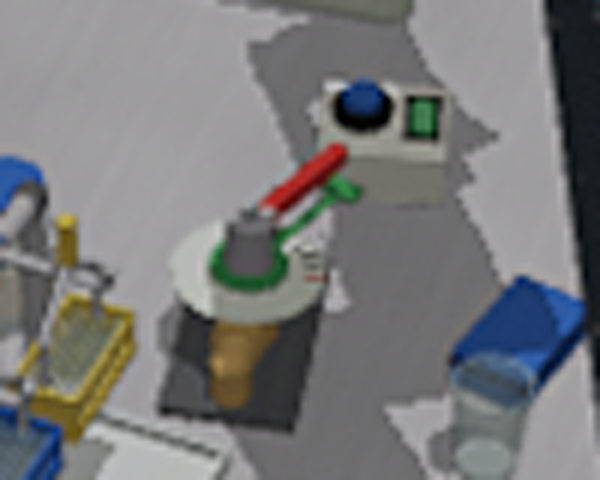

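Run:
```python
from h import *
cs={n:robot.camera(n) for n in ['top','side']}
def proj(c,m,h):
    v,u=np.nonzero(m); return np.array([ray_h(c,a,b,h)[:2] for a,b in zip(u,v)])
def fit(P):
    l=cv2.fitLine(P.astype(np.float32),cv2.DIST_HUBER,0,.001,.001).ravel(); return round(float(np.arctan(l[1]/l[0])),3),l[2:].round(4),len(P)
for f,n in [('top0','top'),('top1','top'),('top2','top'),('side0','side'),('side20','side'),('s16','side'),('side27','side'),('top27','top'),('side26','side')]:
    im=cv2.imread(f'pics/{f}.png')
    if im is None: continue
    b,g,r=[im[...,k].astype(int) for k in range(3)]
    G=(g>r+35)&(g>b+30); R=(r>g+70)&(r>b+70)
    P=proj(cs[n],G,.07); d=np.hypot(P[:,0]-.546,P[:,1]+.262); P1=P[(d>.05)&(d<.112)]
    fl=P[(d>.085)&(d<.112)]
    L=proj(cs[n],R,.104); d=np.hypot(L[:,0]-.546,L[:,1]+.262); L=L[(d>.03)&(d<.1)]
    print(f,'ptr',fit(P1) if len(P1)>4 else None,'flag',fl.mean(0).round(4) if len(fl) else None,'lev',fit(L) if len(L)>4 else None)
```

```text
top0 ptr (1.198, array([ 0.5162, -0.3456], dtype=float32), 38) flag [ 0.5142 -0.3512] lev (0.973, array([ 0.513 , -0.3113], dtype=float32), 61)
top1 ptr (1.186, array([ 0.5161, -0.3462], dtype=float32), 37) flag [ 0.5142 -0.3512] lev (0.98, array([ 0.5127, -0.3115], dtype=float32), 60)
top2 ptr (1.198, array([ 0.5162, -0.3456], dtype=float32), 38) flag [ 0.5142 -0.3512] lev (0.973, array([ 0.513 , -0.3113], dtype=float32), 61)
side0 ptr None flag [ 0.5041 -0.3456] lev (1.011, array([ 0.5133, -0.3116], dtype=float32), 45)
side20 ptr (1.257, array([ 0.5161, -0.344 ], dtype=float32), 25) flag [ 0.5139 -0.3505] lev (0.148, array([ 0.4861, -0.2658], dtype=float32), 60)
s16 ptr (1.257, array([ 0.5161, -0.344 ], dtype=float32), 25) flag [ 0.5139 -0.3505] lev (0.148, array([ 0.4861, -0.2658], dtype=float32), 60)
side27 ptr (1.287, array([ 0.5169, -0.3405], dtype=float32), 23) flag [ 0.5129 -0.3495] lev (1.232, array([ 0.5253, -0.3197], dtype=float32), 38)
top27 ptr (-0.694, array([ 0.5105, -0.3542], dtype=float32), 8) flag [ 0.5105 -0.3542] lev (1.217, array([ 0.5301, -0.3102], dtype=float32), 50)[ WARN:0@3.050] global loadsave.cpp:275 findDecoder imread_('pics/side26.png'): can't open/read file: check file path/integrity
```

Emit:
send_rows:
  deltas:
    - {"tx": 4,"ty": -0.3,"tz": 3,"rx": 0,"ry": 0,"rz": 0}
    - {"tx": 8.4,"ty": -0.7,"tz": 6,"rx": 0,"ry": 0,"rz": 0}
    - {"tx": 8.4,"ty": -0.7,"tz": 8.2,"rx": 0,"ry": 0,"rz": 0}
    - {"tx": 8.4,"ty": -0.7,"tz": 8.2,"rx": 0,"ry": 0,"rz": 0}
    - {"tx": 8.4,"ty": -0.7,"tz": 8.2,"rx": 0,"ry": 0,"rz": 0}

```text
time: 33.03
position: [0.532, -0.4582, 0.1183]
tool_rot: [0.901, 0.433, -0.001, -0.002]
ft_force: [-0.4, -1.2, -0.3]
grip_width: 0.0005
```

Emit:
send_rows:
  deltas:
    - {"tx": 0,"ty": 0,"tz": 2,"rx": 0,"ry": 0,"rz": 0}
    - {"tx": 0,"ty": 0,"tz": 4,"rx": 0,"ry": 0,"rz": 0}
    - {"tx": 0,"ty": 0,"tz": 4.5,"rx": 0,"ry": 0,"rz": 0}
    - {"tx": 0,"ty": 0,"tz": 4.5,"rx": 0,"ry": 0,"rz": 0}
    - {"tx": 0,"ty": 0,"tz": 4.5,"rx": 0,"ry": 0,"rz": 0}

```text
time: 33.45
position: [0.5326, -0.4623, 0.0768]
tool_rot: [0.902, 0.432, 0.0, 0.001]
ft_force: [-0.4, -0.5, 0.2]
grip_width: 0.0005
```

Run:
```python
from h import *
snap('wrist','w28')
plan((.533,-.459,.063,.894),(.533,-.459,.057,.894))
```

```text
at [ 0.5329 -0.4624  0.0772] psi 0.893 f [0.8 0.2 1.2] grip 0.0007 t 33.5 q6 -0.19
t [ 0.27 -0.21  1.42] r [ 0.004  0.001 -0.001] rows 0.4 0.0
t [ 0.  -0.   0.6] r [0. 0. 0.] rows 0.1 0.0
```

View pics/w28.png

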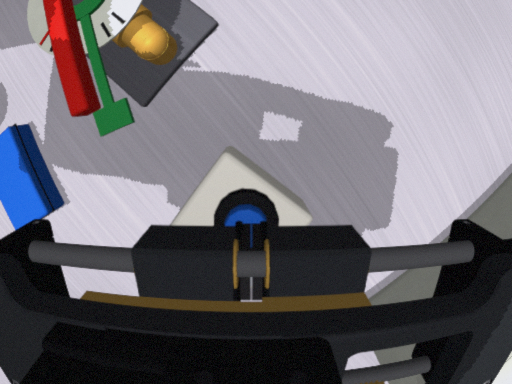

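Emit:
send_rows:
  deltas:
    - {"tx": 0.4,"ty": -0.1,"tz": 0,"rx": 0,"ry": 0,"rz": 0}
    - {"tx": 0.4,"ty": -0.1,"tz": 0.7,"rx": 0,"ry": 0,"rz": 0}
    - {"tx": 0.4,"ty": -0.1,"tz": 1.4,"rx": 0,"ry": 0,"rz": 0}
    - {"tx": 0.4,"ty": -0.1,"tz": 1.8,"rx": 0,"ry": 0,"rz": 0}
    - {"tx": 0.4,"ty": -0.1,"tz": 1.8,"rx": 0,"ry": 0,"rz": 0}

```text
time: 33.92
position: [0.5354, -0.4578, 0.0612]
tool_rot: [0.902, 0.432, 0.001, 0.002]
ft_force: [-2.3, 2.8, 16.7]
grip_width: 0.0004
```

Emit:
send_rows:
  deltas:
    - {"tx": 0,"ty": 0,"tz": 0.15,"rx": 0,"ry": 0,"rz": 0}
    - {"tx": 0,"ty": 0,"tz": 0.15,"rx": 0,"ry": 0,"rz": 0}
    - {"tx": 0,"ty": 0,"tz": 0.15,"rx": 0,"ry": 0,"rz": 0}

```text
time: 34.17
position: [0.5355, -0.4578, 0.0611]
tool_rot: [0.902, 0.432, 0.001, 0.002]
ft_force: [-2.5, 4.6, 23.0]
grip_width: 0.0009
```

Run:
```python
from h import *
plan()
```

```text
at [ 0.5355 -0.4578  0.0611] psi 0.894 f [-2.5  4.6 23. ] grip 0.0009 t 34.17 q6 -0.19
```

Emit:
send_rows:
  deltas:
    - {"tx": 0,"ty": 0,"tz": -1.5,"rx": 0,"ry": 0,"rz": 0}
    - {"tx": 0,"ty": 0,"tz": -4,"rx": 0,"ry": 0,"rz": 0}
    - {"tx": -4,"ty": 0,"tz": -8,"rx": 0,"ry": 0,"rz": 0}
    - {"tx": -7,"ty": 0,"tz": -9,"rx": 0,"ry": 0,"rz": 0}
    - {"tx": -7,"ty": 0,"tz": -9,"rx": 0,"ry": 0,"rz": 0}

```text
time: 34.58
position: [0.4886, -0.5188, 0.1505]
tool_rot: [0.902, 0.431, -0.001, 0.006]
ft_force: [0.8, -0.4, 0.5]
grip_width: 0.0003
```

Emit:
send_rows:
  deltas:
    - {"tx": 0,"ty": 0,"tz": 0,"rx": 0,"ry": 0,"rz": 0}
    - {"tx": 0,"ty": 0,"tz": 0,"rx": 0,"ry": 0,"rz": 0}
    - {"tx": 0,"ty": 0,"tz": 0,"rx": 0,"ry": 0,"rz": 0}

```text
time: 34.83
position: [0.4901, -0.5096, 0.1439]
tool_rot: [0.902, 0.432, -0.0, -0.002]
ft_force: [0.5, 0.2, 0.2]
grip_width: 0.0005
```

Run:
```python
from h import *
plan()
c,W=wsnap('w29'); rgb=c['color'].astype(int); near=(np.hypot(W[...,0]-.535,W[...,1]+.458)<.055)
H=W[...,2]
bl=near&(rgb[...,2]>rgb[...,0]+50)&(H>.03); w=W[bl]; top=w[w[:,2]>.055]
print('blue',len(w),np.percentile(w[:,2],[2,50,98]).round(4),top.mean(0).round(4))
cx=top.mean(0)
r=np.hypot(W[...,0]-cx[0],W[...,1]-cx[1])
for a in np.arange(0,.036,.003):
    s=(r>=a)&(r<a+.003)&(H>.02); print(round(a,3),s.sum(),np.percentile(H[s],[5,50,95]).round(4),rgb[s].mean(0).round(0))
fl=(H<.01)&(H>-.01)&(np.hypot(W[...,0]-.5,W[...,1]+.42)<.1); print('table',np.median(H[fl]))
i=cv2.imread('pics/w29.png');cv2.imwrite('pics/w29z.png',cv2.resize(i[20:230,60:340],None,fx=2.8,fy=2.8,interpolation=cv2.INTER_CUBIC))
```

```text
at [ 0.4901 -0.5096  0.1439] psi 0.894 f [0.5 0.2 0.2] grip 0.0005 t 34.83 q6 -0.29
blue 913 [0.0576 0.0668 0.0683] [ 0.532  -0.4592  0.0664]
0.0 47 [0.066  0.067  0.0682] [ 53. 115. 215.]
0.003 127 [0.0658 0.0672 0.0682] [ 48. 107. 206.]
0.006 217 [0.066  0.067  0.0681] [ 44. 102. 199.]
0.009 311 [0.0657 0.0669 0.068 ] [ 40.  98. 196.]
0.012 309 [0.0562 0.0646 0.067 ] [ 29.  59. 115.]
0.015 444 [0.0559 0.057  0.0581] [32. 32. 35.]
0.018 507 [0.0557 0.0569 0.058 ] [34. 33. 35.]
0.021 378 [0.0441 0.0455 0.0568] [154. 152. 148.]
0.024 626 [0.0439 0.045  0.0461] [199. 197. 193.]
0.027 2492 [0.0443 0.2275 0.2375] [70. 69. 68.]
0.03 3018 [0.0444 0.2307 0.2382] [63. 62. 62.]
0.033 3206 [0.0446 0.2333 0.2383] [61. 62. 62.]
table -1.9373407184247737e-05
```

View pics/w29z.png

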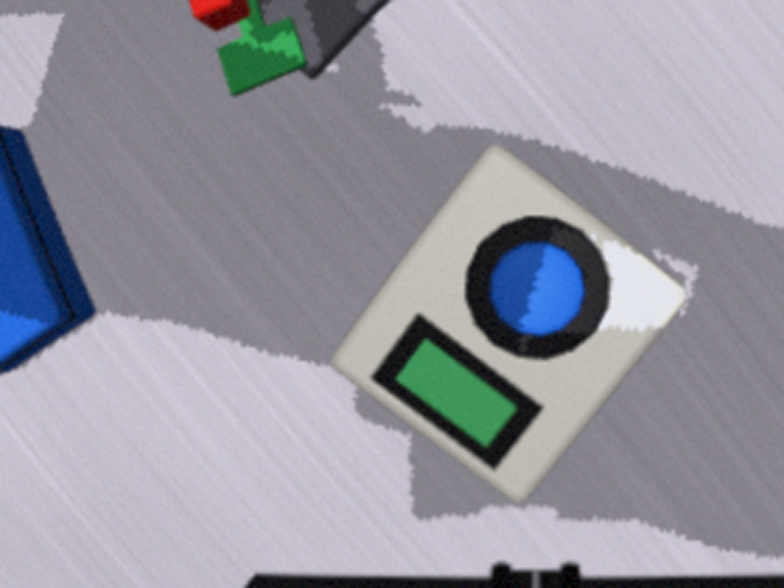

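Emit:
send_rows:
  deltas:
    - {"tx": -6,"ty": 2,"tz": -6,"rx": 0,"ry": 0,"rz": 0}
    - {"tx": -6,"ty": 2,"tz": -8,"rx": 0,"ry": 0,"rz": 0}
    - {"tx": -6,"ty": 2,"tz": -8,"rx": 0,"ry": 0,"rz": 0}
    - {"tx": -6,"ty": 2,"tz": -8,"rx": 0,"ry": 0,"rz": 0}
    - {"tx": -6,"ty": 2,"tz": -8,"rx": 0,"ry": 0,"rz": 0}

```text
time: 35.3
position: [0.4689, -0.5703, 0.2256]
tool_rot: [0.902, 0.432, 0.0, 0.0]
ft_force: [0.5, 0.4, -0.3]
grip_width: 0.0004
```

Run:
```python
from h import *
for n in ['top','side']:
    c=snap(n,n+'30'); W=cloud(c);H=W[...,2]; rgb=c['color'].astype(int)
    p=W[(H>.215)&(H<.242)&(W[...,0]>.55)&(W[...,0]<.68)&(W[...,1]>-.14)&(W[...,1]<.3)]; a=p[:,:2]@XR;b=p[:,:2]@DR
    k=np.argsort(b)
    for g in np.split(k,np.where(np.diff(b[k])>.03)[0]+1): print(n,'lug',len(g),'a,b',a[g].mean().round(4),b[g].mean().round(4),'top',np.percentile(p[g,2],90).round(4))
    R=np.hypot(W[...,0]-.547,W[...,1]+.26)
    m=(rgb[...,0]>rgb[...,1]+80)&(rgb[...,0]>rgb[...,2]+80)&(H>.09)&(R<.11); q=W[m]
    l=cv2.fitLine(q[:,:2].astype(np.float32),cv2.DIST_HUBER,0,.01,.01).ravel(); print(n,'lever',len(q),np.arctan(l[1]/l[0]).round(3))
    for o in ['reagent','slide_box','petri','beaker']: print(o,[(round(q['p'],2),ray_h(c,*q['xy'],0)[:2].round(3)) for q in robot.tip_of(o,n)[:1]])
i=cv2.imread('pics/side30.png'); cv2.imwrite('pics/s30z.png',cv2.resize(i[110:285,170:340],None,fx=3.4,fy=3.4,interpolation=cv2.INTER_CUBIC))
i=cv2.imread('pics/top30.png'); cv2.imwrite('pics/t30z.png',cv2.resize(i[120:280,110:430],None,fx=2.5,fy=2.5,interpolation=cv2.INTER_CUBIC))
```

```text
top lug 11 a,b 0.6051 -0.0361 top 0.2339
top lug 14 a,b 0.6035 0.0684 top 0.2322
top lug 13 a,b 0.6019 0.2778 top 0.2362
top lever 69 1.243
reagent [(0.71, array([ 0.552, -0.476]))]
slide_box []
petri [(0.7, array([0.542, 0.45 ]))]
beaker []
side lug 20 a,b 0.6056 -0.0351 top 0.2334
side lug 21 a,b 0.6039 0.0695 top 0.2313
side lug 25 a,b 0.6023 0.2803 top 0.233
side lever 40 1.228
reagent [(0.71, array([ 0.716, -0.245]))]
slide_box [(0.66, array([ 0.367, -0.294]))]
petri [(0.96, array([0.533, 0.451]))]
beaker [(0.58, array([ 0.376, -0.206]))]
```

View pics/s30z.png

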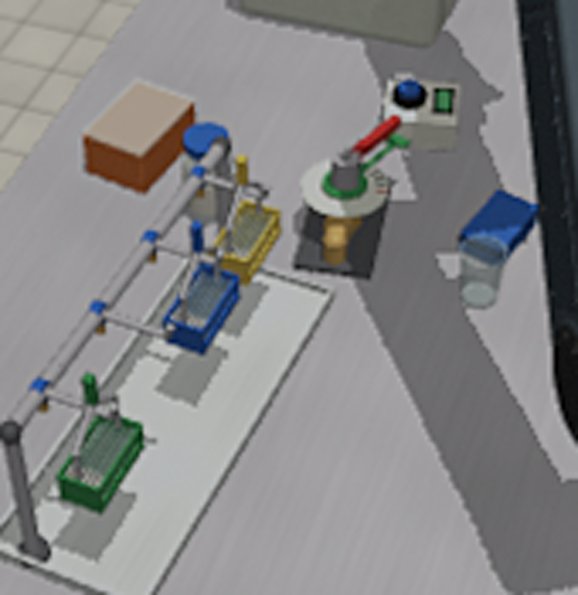

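View pics/t30z.png

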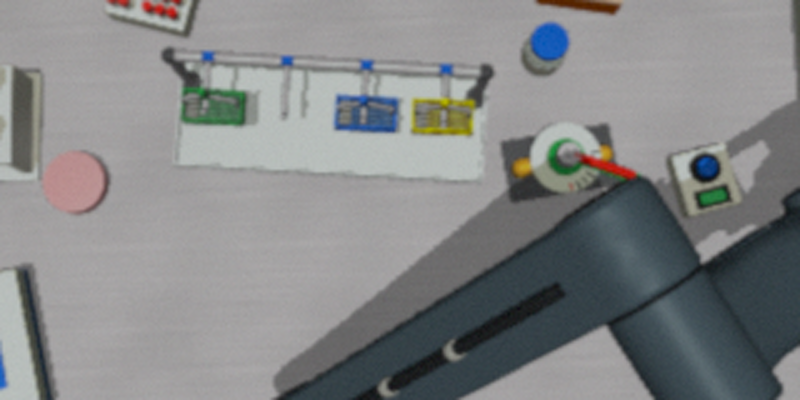

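```bash
python3 -c "
from rig import robot
print(robot.hand_in())"
```

```text
the job is handed in; nothing more can be done
None
```

The job is done and handed in at about 35 s of robot time; the hand-in reports no verdict.

- **Shutting the air:** I pushed the valve lever to its hard stop (about 12 N there). It still measured shut after the last carrier was hung.
- **Hanging:** Three carriers were present: yellow, blue and green; no orange one was seen. Each hangs on its own hook. The last pictures show lug tops at 0.231–0.236 m (0.233 expected), about 105 mm and 210 mm apart, with all three upright.
- **Setting the air:** I pushed the lever in line with the green pointer and let go. The checks spread more here than elsewhere. The lever read 1.21–1.24 rad in most views, with one partial wrist view giving 1.25. The pointer read mostly 1.20–1.26 rad, with a few outlying fits where little of it showed. Both average about 1.22, against a limit of 0.09 rad between them.
- **Start button:** I pressed it to its stop at 0.061 m, a travel of about 6 mm from the measured top at 0.067 m, at 23 N. It measured fully up again afterwards. The cameras put its top 4 mm above the stated 63 mm.
- **Other things on the bench:** Nothing looks moved in the pictures. In the last side view the finder placed all four within about 15 mm of their first positions. In the last top view it reported the reagent jar at the timer's place, which the picture contradicts. It missed the slide box and beaker there because the arm covers them.

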